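# Open the guard gate of the filter test stand

## Robot

A 7-joint arm with a two-finger parallel gripper is mounted at the origin on the work surface. World frame = base frame: x ahead of the robot, y to its left, z up, the work surface at z = 0. Lengths are in m, angles in rad, forces in N, time in s.
With the tool pointing down it reaches from about 0.4 to 0.85 m from the base axis. Payload 6.9 kg.
Tool frame: the origin (TCP) lies between the finger pads; the fingertips stand 8 mm ahead of it and the grasp point (between the pads) lies 11 mm behind it (tip_reach is the distance from the TCP to the fingertips, in m); z points along the fingers, y is the direction in which the jaws open and shut (so a half turn about z gives the same grasp; the last joint's range is limited). The gripper opens to 85 mm and grips with 20 to 120 N. Pads are 22 mm wide; open, the fingers measure 114 mm over their backs; the gripper's body (76 mm by 85 mm) begins 54 mm behind the grasp point. The pads swing forward as they close: fully open they stand 13 mm farther back than shut.
Start: joints at [1.349, 0.507, -0.238, 1.5, 0.126, 1.149, -0.155], TCP at [0.201, -0.592, 0.208] pointing down, gripper open.
Joint ranges: [-3.08, 3.08], [-0.24, 2.05], [-1.43, 1.35], [0, 2.5], [-1.52, 4.66], [0.17, 1.96], [-2.89, 2.89]. Speed limits (rad/s): [2.39, 2.39, 3.14, 3.14, 3.14, 3.14, 3.14].

## Interface

Orientations are given as a rotation vector (axis times angle).
In Python, from station import get_obs, read_camera, close_job, search_frame, tip_reach gives the robot as it stands.
- The arm moves only by the shell command python3 -m creep 'ROWS' [FORCE]. ROWS is JSON, a list of rows, each an object of numbers: "x", "y", "z": the shift along the world's x, y, z scaled (see below); "ax", "ay", "az": the turn, a rotation vector about the world's x, y, z scaled (see below); "claw": the closure, from -1 (fully open) to 1 (shut). In form: [{"x": .., "y": .., "z": .., "ax": .., "ay": .., "az": .., "claw": ..}, ...]. A call has 1 to 20 rows; each row is the pose to reach, as a shift and turn from the pose commanded when the call began, turning the shorter way round; what a row does not reach only later rows make up. The controller multiplies each number of a shift by 40 cm and each number of a turn by pi rad. A row lasts 1/10 s, in which the tool goes at most 50 mm and 8.59 degrees, less where a joint would pass 70% of its speed; a pose out of reach is approached as far as the arm can. A call with a number of a shift or a turn outside -1 to 1 is refused whole. A call with a gripper value outside its range is refused whole. The fingers move at their own pace and stop on an object; FORCE is the grip in N (left out, the last holds). Time passes only in rows, so rows that repeat a pose let the fingers close. It gives the time, the measured TCP pose, the force and the opening at its end, in the units of the state.
- get_obs(): the state, without advancing time (a new reading comes with each control period).
- read_camera(name): name is "scene" or "top" or "wrist"; returns a dict with "frame" (400x640x3 uint8, red, green, blue), "K" (3x3 intrinsics, pixels), "position" and "rotation" of the camera in the world. Camera axes: x right, y up, looking along -z (the intrinsics and any distortion apply to the point x, -y, -z); pixel columns grow to the right and rows downward; lengths in m; the calibration is good to about 2 mm. A picture is of the moment at which its call begins. There is no depth.
- close_job(): hands the job in, once; it reports no verdict.
Trained networks look in a picture, given as the dict that the camera call returned (one of the last four; its "shot" number tells which), for a name from the list of things; names that differ only in an ending like _2 or _b are one class to them, and where a whole thing is asked for, a point or a joint stands for the part that bears it (a point fixed in the world has none). Each returns a list of dicts, best first, with "confidence" (0 to 1); they miss things now and then, are a little off and sometimes report something else, mostly with a low value. They report only what shows in the picture. A call takes as long as a camera call.
- search_frame(picture, label): "bbox" ([left, top, width, height] as shares, 0 to 1, of the picture: columns of its width, rows of its height, round what is visible of it).
The state is a dict: "clock": time; "joint_pos": joint angles; "joint_vel": joint speeds; "joint_efforts": joint torques, N m; "ee_pos": TCP position; "tool_rot": TCP orientation; "ft_force": force on the tool from outside, world axes, zero at the start; "wrist_torque": the same for the moment, N m; "opening": opening from 0.0 (shut) to 1.0 (fully open).
Only numpy, scipy, OpenCV 4.12 (cv2) and the standard library are available. Lean on these libraries where they do the work, as an engineer would, in place of code of your own. Each camera call takes 0.05 s, during which the arm holds its last target.

## Task

The clear guard gate of the filter test stand is held shut by a steel latch bar lying in a catch. Raise the bar by its thumb lug until it is out of the catch, swing the gate wide open towards the robot, about square to the stand, and let go so that the bar drops back level and the gate stays open. Do not force the gate against the latch, and leave the other things on the bench standing where they are.

Things in the scene. Friction and masses are not known exactly. Their poses are not given: they have to be found in the camera images.
- rig: The filter test stand, fixed: grey base 220 (x) x 290 (y) x 15 mm, four 20 mm square posts (front x = -90, rear x = 95, at y = 121 and -117 mm), glass shelf on top. Origin: centre of the base's underside; x points from the gated front to the rear, y to the hinge side, z up. The gate closes the front, in the plane x = -90 mm; behind it stands a filter housing.
- shelf_edge (a point): Middle of the lower front edge of the stand's glass shelf, at (-125, 0, 315) mm in rig's frame. The shelf, 290 mm wide and 8 mm thick, runs back from here with stock on it. It lies above the lug's root, so a tool held vertical at the lug strikes it: come from the front with the tool leaning 25 to 40 degrees.
- gate_hinge (a point): Point on the gate's vertical hinge line, at (-90, 108, 152) mm in the frame of rig. Its axes are those of rig.
- gate (a joint): Gate angle about its vertical hinge, rad: 0 shut, grows as the free edge swings out to the front (rig's -x), clockwise from above; stop at 1.8. Clear panel, aluminium rim, 14 mm thick, reaching 205 mm from the hinge towards rig's -y, z = 40 to 285 mm, 0.5 kg. Turns lightly (0.03 N m friction) and stays where left. Up to 0.03 rad of play in the latch.
- bar (a joint): Angle of the latch bar about its pivot on the gate, rad: 0 level (down, resting on a pin of the gate), grows as its free end rises, 0.7 at the stop. It falls back to 0 by its own weight when let go. With the gate shut it must be above about 0.15 to clear the catch.
- bar_pivot (a point): The bar's pivot on the gate's outer side: 22 mm in front of the gate's plane, 80 mm from the hinge line, z = 152 mm; its axis is square to the gate. The point's axes turn with the gate and equal rig's when shut. The bar is steel, 165 mm long, 16 high, 8 thick, 0.15 kg with its lug; its free end, 151 mm from the pivot away from the hinge, lies in the catch.
- lug_grip (a point): Grip point of the thumb lug: a steel tab on the bar, 100 mm from the pivot towards the free end, 14 mm thick along the bar (pinch it so), 22 wide, 64 long, rising from the bar's middle up and forward, 28 degrees from vertical. The point is 42 mm up it, 22 below its tip. Axes turn with gate and bar; with both at 0 they equal rig's and the lug's long direction is (-0.469, 0, 0.883).
- catch_top (a point): Centre of the top of the catch's tooth, at (-126, -117, 164) mm in the frame of rig, fixed to the right front post. The tooth is 12 mm thick (x) and 18 mm wide (y) and stands 20 mm above the underside of the level bar, 4 mm in front of the bar; the bar lies between it and the post.
- amber_bottle: Loose brown bottle, 74 mm diameter, 150 mm high, origin at the centre of its underside. Leave alone.
- beaker: Loose glass beaker, 70 mm diameter, 90 mm high, origin under its centre. Leave alone.
- cartridge: Loose white filter cartridge standing on the stand's base behind the gate, 58 mm diameter, 148 mm high, origin under its centre. Leave alone.
- dish: Loose low white dish, 90 mm diameter, 28 mm high, origin under its centre. Leave alone.
- flask: Loose steel canister, 80 mm diameter, 190 mm high, origin under its centre. Leave alone.
- wash_bottle: Loose white bottle, 66 mm diameter, 150 mm high, origin under its centre. Leave alone.
- wrench: Loose wrench lying flat on the bench, 170 mm long. Leave alone.

How it is judged:
By the outcome, as a careful person would: the job done as asked, in the order asked, and still so for the second after the job is handed in, with the robot touching nothing.
It also fails if it takes over 48 s, if anything falls off the work surface, if the arm or the gripper's body presses on something with over 40 N, if the wrist force passes 120 N, or if a joint passes its speed limit or range.

## Working session

There is one attempt and no reset: what is moved stays moved. The work goes in short steps, Python scripts to look and compute and a shell command to move; the robot and the scene stay as the last step left them, time stands still between calls to the robot, and variables do not carry over. Pictures are saved under pics/ and viewed, and the job is handed in when it is done.

```bash
ls; mkdir -p pics
python3 - <<'E'
from station import *
import cv2, numpy as np
np.set_printoptions(precision=4,suppress=True)
o=get_obs()
for k,v in o.items(): print(k,v)
print(tip_reach)
import pickle
D={}
for n in ["scene","top"]:
    p=read_camera(n); D[n]=p
    cv2.imwrite(f"pics/{n}0.png",p["frame"][:,:,::-1])
    print(n,p["K"],p["position"],p["rotation"],[k for k in p])
    for l in ["rig","gate","bar","lug_grip","amber_bottle","beaker","dish","flask","wash_bottle","wrench","cartridge"]:
        r=search_frame(p,l)
        print(l,[(np.round(np.array(a["bbox"])*[640,400,640,400],1),round(a["confidence"],2)) for a in r[:2]])
pickle.dump(D,open("d0.pkl","wb"))
print(get_obs()["clock"])
E
```

```text
pics
clock 0.0
joint_pos [ 1.3485  0.5084 -0.2375  1.5011  0.1257  1.1489 -0.1548]
joint_vel [-0.0007  0.0029 -0.0006  0.0007  0.0006  0.0014 -0.    ]
joint_efforts [ -0.0004 -62.0587  -2.1865 -24.9652   0.0127   0.0119  -0.    ]
ee_pos [ 0.201  -0.5912  0.2067]
tool_rot [-3.0977 -0.5124  0.0005]
ft_force [-0.3247 -0.0521  1.3497]
wrist_torque [ 0.0286 -0.004  -0.0126]
opening 0.9999178670141253
0.008
scene [[386.8286   0.     322.6553]
 [  0.     386.8286 202.9347]
 [  0.       0.       1.    ]] [ 0.325  -0.2398  1.3031] [ 0.2962 -0.1231 -0.7341] ['frame', 'K', 'position', 'rotation', 'shot']
rig [(array([318. , 120.5, 147.3, 143.4]), 0.6), (array([412.7, 242.7,  41.8,  32.6]), 0.53)]
gate [(array([348.5, 223.5,  43.2,  31.9]), 0.67), (array([334.4, 197.7,  58.2,  56.2]), 0.65)]
bar [(array([350.3, 220.4,  41.4,  35.2]), 0.68)]
lug_grip [(array([355.7, 222.9,  35.7,  31.3]), 0.56)]
amber_bottle [(array([390.5, 280.6,  34. ,  27. ]), 0.56)]
beaker [(array([365.5, 301.3,  29.6,  26. ]), 0.77), (array([335.6, 198.8,  55.1,  55.4]), 0.36)]
dish [(array([302.9, 170. ,  23.2,  26.6]), 0.8
[... 446 characters left out ...]
.2, 147.4]), 0.75), (array([357.3, 191.2,  68. ,  15.2]), 0.52)]
gate [(array([327.6, 183.4,  96.8,  25.8]), 0.69)]
bar [(array([357.7, 191.4,  65.1,  16.5]), 0.57)]
lug_grip [(array([356.1, 192.9,  70.1,  14.2]), 0.78), (array([263.6, 176.8,  31.3,  30.7]), 0.49)]
amber_bottle [(array([438.8, 198.1,  44. ,  32.7]), 0.71)]
beaker []
dish [(array([261.9, 177.3,  32.6,  29. ]), 0.76), (array([435.3, 140.1,  45.7,  47.7]), 0.67)]
flask [(array([435.9, 141. ,  43. ,  46.7]), 0.74), (array([308.5,  64.2, 152.1, 150.3]), 0.22)]
wash_bottle [(array([147.3, 242.6,  39.5,  26.2]), 0.55)]
wrench [(array([355.1, 226.9,  25.9,  62.4]), 0.89), (array([305. ,  67.6, 153.7, 148.2]), 0.42)]
cartridge []
1.2
```

Run:
```python
import pickle,cv2
D=pickle.load(open("d0.pkl","rb"))
f=D["scene"]["frame"][:,:,::-1]
cv2.imwrite("pics/s_crop.png",cv2.resize(f[100:340,190:510],None,fx=2.5,fy=2.5,interpolation=cv2.INTER_CUBIC))
f=D["top"]["frame"][:,:,::-1]
cv2.imwrite("pics/t_crop.png",cv2.resize(f[50:300,240:520],None,fx=2.4,fy=2.4,interpolation=cv2.INTER_CUBIC))
```

```text
(no output)
```

View pics/scene0.png

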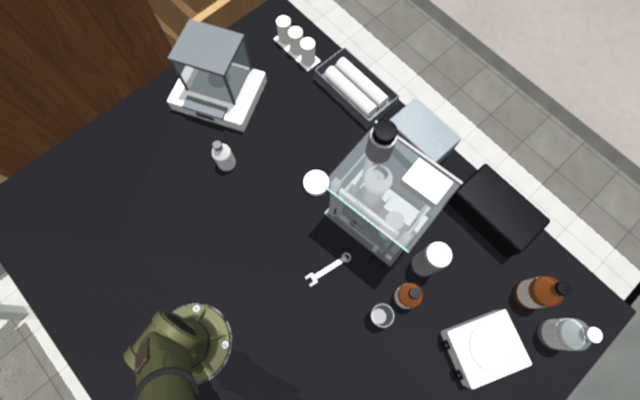

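View pics/top0.png

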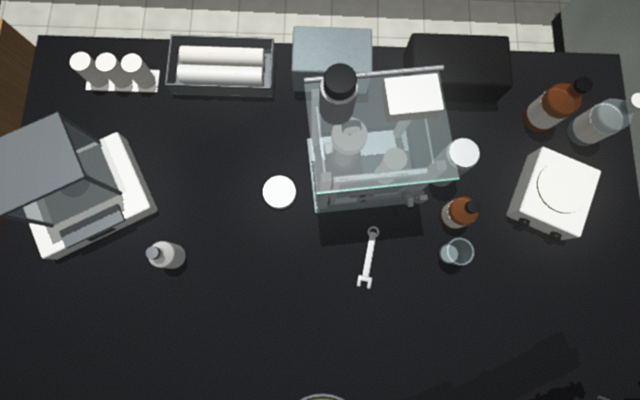

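```bash
ls pics
```

```text
s_crop.png
scene0.png
t_crop.png
top0.png
```

View pics/s_crop.png

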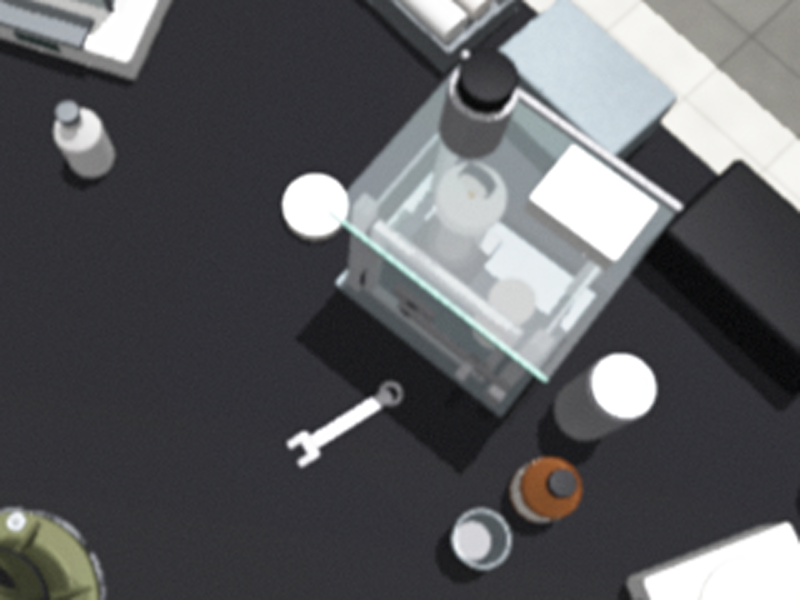

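View pics/t_crop.png

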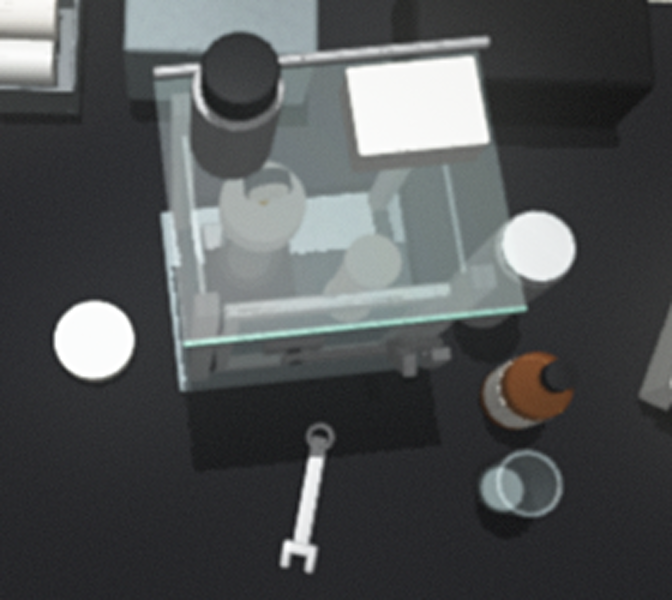

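```bash
cat > h.py <<'E'
import numpy as np, pickle, cv2
from scipy.spatial.transform import Rotation as R
from scipy.optimize import least_squares
def proj(p,X):
    X=np.atleast_2d(X); c=(X-p["position"])@R.from_rotvec(p["rotation"]).as_matrix()
    v=np.c_[c[:,0],-c[:,1],-c[:,2]]@np.array(p["K"]).T
    return v[:,:2]/v[:,2:]
def rig2w(q,P):
    P=np.atleast_2d(P)/1000.; c,s=np.cos(q[2]),np.sin(q[2])
    return np.c_[q[0]+c*P[:,0]-s*P[:,1],q[1]+s*P[:,0]+c*P[:,1],P[:,2]]
def gatept(g,off,d,z):  # rig mm: off = in front of gate plane, d=from hinge
    c,s=np.cos(g),np.sin(g)
    # shut: (-off,-d); opening clockwise from above (rot by -g)
    x,y=-off,-d
    return np.array([-90+c*x+s*y,108-s*x+c*y,z])
E
python3 - <<'E'
from h import *
np.set_printoptions(precision=4,suppress=True)
D=pickle.load(open("d0.pkl","rb"))
obs={"top":[((-125,145,319),(317.1,193)),((-125,-145,319),(459.6,178.75)),((-110,145,15),(315.3,211.5))],
"scene":[((-125,145,319),(322.8,184.8)),((-125,-145,319),(409.2,252)),((-110,145,15),(325,211.5)),((-110,-145,0),(390.5,265.6))]}
def f(q): return np.concatenate([(proj(D[n],rig2w(q,[a[0] for a in o]))-[a[1] for a in o]).ravel() for n,o in obs.items()])
s=least_squares(f,[0.6,-0.1,0.1]); q=s.x;print(q,s.fun.reshape(-1,2))
np.save("q.npy",q)
for n in D:
    im=D[n]["frame"][:,:,::-1].copy()
    x0,y0,k=(240,50,2.4) if n=="top" else (190,100,2.5)
    im=cv2.resize(im[y0:y0+240,x0:x0+320 if n=="scene" else x0+280],None,fx=k,fy=k,interpolation=cv2.INTER_CUBIC)
    lug=(-112-42*.469,-72,152+42*.883);tip=(-112-64*.469,-72,152+64*.883)
    pts=[(-110,145,15),(-110,-145,15),(110,145,15),(110,-145,15),(-110,-145,0),(-125,145,315),(-125,-145,315),(-112,28,152),(-112,-123,152),(-112,-72,152),tip,(-126,-117,164),(-97,-97,285),(-97,108,285)]
    for i,(u,v) in enumerate(proj(D[n],rig2w(q,pts))):
        a=(int((u-x0+.5)*k),int((v-y0+.5)*k)); cv2.circle(im,a,3,(0,0,255),1); cv2.putText(im,str(i),(a[0]+4,a[1]),0,.4,(0,255,255),1)
    cv2.imwrite(f"pics/{n}_ov.png",im)
print(rig2w(q,lug))
E
```

```text
[ 0.7231 -0.0964  0.1351] [[ 0.3429 -0.7075]
 [-0.3183 -1.0686]
 [ 0.1877 -0.4321]
 [-0.8408 -0.2009]
 [-0.6343  0.3964]
 [-0.7676  0.9318]
 [-0.0392  1.0993]]
[[ 0.6023 -0.1855  0.1891]]
```

View pics/scene_ov.png

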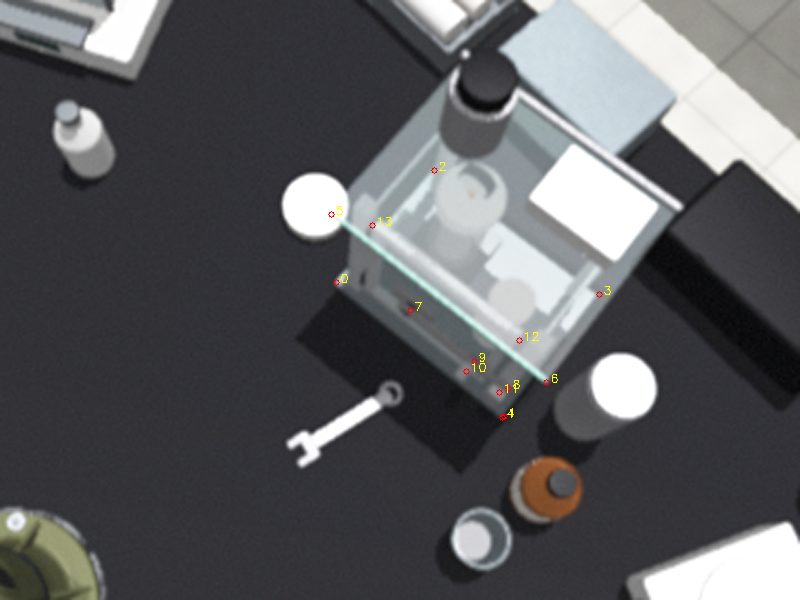

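View pics/top_ov.png

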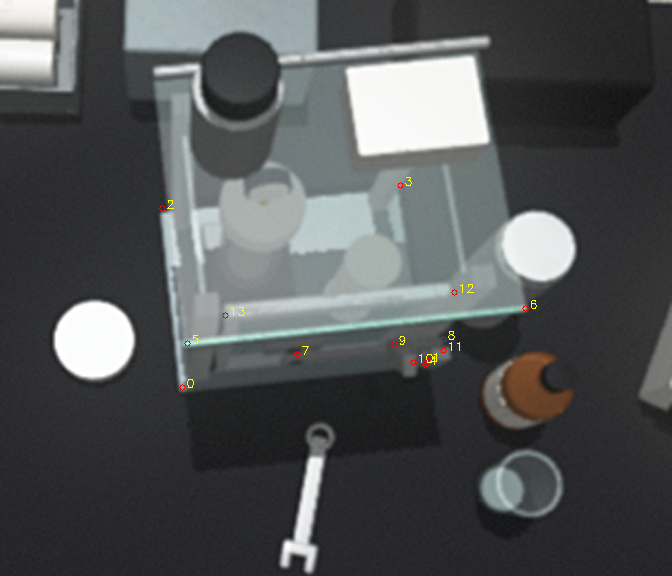

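```bash
cat >> h.py <<'E'
LEAN=np.radians(35)
def lugpose(q,g,b,lean=LEAN,back=0.,along=0.,corr=np.zeros(3)):
    """TCP pose (pos, R) holding lug at gate g, bar b"""
    # rig frame shut
    piv=np.array([-22.,-80,152])  # rel hinge xy (hinge at -90,108)
    L=np.array([-.469,0,.883]); r=np.array([0,-100.,0])+ (42+along)*L
    z=np.array([np.sin(lean),0,-np.cos(lean)]); y=np.array([0,-1.,0]); x=np.cross(y,z)
    M=np.c_[x,y,z]
    B=R.from_rotvec([-b,0,0]).as_matrix(); G=R.from_rotvec([0,0,-g]).as_matrix()
    W=R.from_rotvec([0,0,q[2]]).as_matrix()
    p=G@(piv+B@r)+[-90,108,0]
    Rt=W@G@B@M
    p=rig2w(q,p)[0]+corr+Rt[:,2]*(0.011-back)
    return p,Rt
def delta(p0,R0,p1,R1):
    return np.r_[(p1-p0)/0.4, R.from_matrix(R1@R0.T).as_rotvec()/np.pi]
E
python3 - <<'E'
from h import *
np.set_printoptions(precision=3,suppress=True)
D=pickle.load(open("d0.pkl","rb")); q=np.load("q.npy")
def ray(n,u,v,h):
    p=D[n];k=np.linalg.inv(p["K"])@[u,v,1]; d=R.from_rotvec(p["rotation"]).as_matrix()@[k[0],-k[1],-k[2]]
    return p["position"]+d*(h-p["position"][2])/d[2]
print("beaker",ray("top",448,255,0),"amber",ray("top",452,224,0))
p0=np.array([.201,-.592,.208]);R0=R.from_rotvec([-3.0977,-.5124,.0005]).as_matrix()
for back in (.12,.0):
    p,Rt=lugpose(q,0,0,back=back); print(p,Rt[:,2],delta(p0,R0,p,Rt))
for g,b in((0,.35),(.5,.35),(1,.35),(1.57,.35),(1.57,.05)):
    p,Rt=lugpose(q,g,b); print(g,b,p,Rt[:,2])
E
```

```text
beaker [ 0.484 -0.338  0.   ] amber [ 0.571 -0.353  0.   ]
[ 0.54  -0.194  0.278] [ 0.568  0.077 -0.819] [ 0.848  0.995  0.176  0.044 -0.19  -0.06 ]
[ 0.609 -0.185  0.18 ] [ 0.568  0.077 -0.819] [ 1.019  1.018 -0.07   0.044 -0.19  -0.06 ]
0 0.35 [ 0.606 -0.169  0.213] [ 0.606 -0.201 -0.769]
0.5 0.35 [ 0.528 -0.142  0.213] [ 0.436 -0.467 -0.769]
1 0.35 [ 0.471 -0.081  0.213] [ 0.158 -0.619 -0.769]
1.57 0.35 [0.452 0.011 0.213] [-0.201 -0.606 -0.769]
1.57 0.05 [0.438 0.009 0.185] [ 0.037 -0.574 -0.818]
```

```bash
python3 -m creep '[{"x":0.05,"y":0.05,"z":0.12,"claw":-1},{"x":0.12,"y":0.14,"z":0.24,"claw":-0.5},{"x":0.2,"y":0.24,"z":0.32,"ax":0.005,"ay":-0.02,"az":-0.006,"claw":-0.1},{"x":0.28,"y":0.33,"z":0.35,"ax":0.01,"ay":-0.05,"az":-0.016,"claw":-0.1},{"x":0.36,"y":0.42,"z":0.35,"ax":0.02,"ay":-0.085,"az":-0.027,"claw":-0.1},{"x":0.44,"y":0.51,"z":0.35,"ax":0.028,"ay":-0.12,"az":-0.038,"claw":-0.1},{"x":0.52,"y":0.6,"z":0.35,"ax":0.036,"ay":-0.155,"az":-0.049,"claw":-0.1},{"x":0.6,"y":0.69,"z":0.33,"ax":0.044,"ay":-0.19,"az":-0.06,"claw":-0.1},{"x":0.67,"y":0.78,"z":0.3,"ax":0.044,"ay":-0.19,"az":-0.06,"claw":-0.1},{"x":0.74,"y":0.87,"z":0.27,"ax":0.044,"ay":-0.19,"az":-0.06,"claw":-0.1},{"x":0.8,"y":0.95,"z":0.22,"ax":0.044,"ay":-0.19,"az":-0.06,"claw":-0.1},{"x":0.845,"y":0.995,"z":0.18,"ax":0.044,"ay":-0.19,"az":-0.06,"claw":-0.1},{"x":0.845,"y":0.995,"z":0.18,"ax":0.044,"ay":-0.19,"az":-0.06,"claw":-0.1},{"x":0.845,"y":0.995,"z":0.18,"ax":0.044,"ay":-0.19,"az":-0.06,"claw":-0.1}]' 30
python3 - <<'E'
from h import *
from station import *
np.set_printoptions(precision=3,suppress=True)
o=get_obs();print(o["clock"],o["joint_pos"],o["opening"],o["ft_force"],o["ee_pos"],R.from_rotvec(o["tool_rot"]).as_matrix())
D={}
for n in("wrist","top"):
    D[n]=read_camera(n); cv2.imwrite(f"pics/{n}1.png",D[n]["frame"][:,:,::-1])
p=D["wrist"];print(p["position"],p["rotation"],p["K"])
for l in("lug_grip","bar"):
    print(l,[(np.round(np.array(a["bbox"])*[640,400,640,400],1),round(a["confidence"],2)) for a in search_frame(p,l)[:2]])
q=np.load("q.npy")
im=p["frame"][:,:,::-1].copy()
lug=(-112-42*.469,-72,152+42*.883);tip=(-112-64*.469,-72,152+64*.883)
for i,(u,v) in enumerate(proj(p,rig2w(q,[lug,tip,(-112,-72,152),(-126,-117,164),(-125,-145,315),(-112,-123,152),(-110,-145,15)]))):
    print(i,u,v)
    if 0<u<640 and 0<v<400: cv2.circle(im,(int(u),int(v)),4,(0,0,255),1); cv2.putText(im,str(i),(int(u)+5,int(v)),0,.5,(0,255,255),1)
cv2.imwrite("pics/wrist1ov.png",im)
pickle.dump(D,open("d1.pkl","wb"))
E
```

```text
1.2 [ 1.348  0.508 -0.238  1.5    0.126  1.149 -0.155] 0.9958650593996308 [ 0.655 -0.511  0.086] [ 0.201 -0.592  0.208] [[ 0.947  0.322 -0.   ]
 [ 0.322 -0.947  0.   ]
 [ 0.    -0.    -1.   ]]
[ 0.263 -0.57   0.374] [-0.226  0.161 -1.235] [[343.367   0.    324.034]
 [  0.    343.367 196.184]
 [  0.      0.      1.   ]]
lug_grip []
bar []
0 -1045.7512560669002 -2376.5063092088535
1 -1524.7870632741751 -3142.8729606294137
2 -585.5189658752561 -1640.2217271313145
3 -484.71931559005526 -1664.6945628358092
4 1439.0412752412876 2888.749755106212
5 -384.88447344867706 -1558.556655036368
6 57.32828123095908 -594.2327947781216invalid input at $[0]: expected keys x, y, z, ax, ay, az, claw
```

View pics/wrist1ov.png

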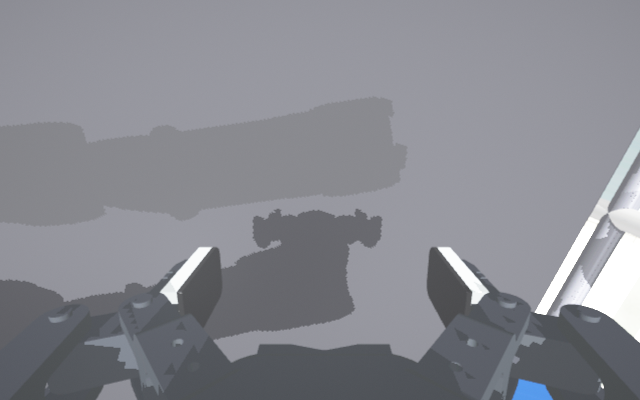

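View pics/top1.png

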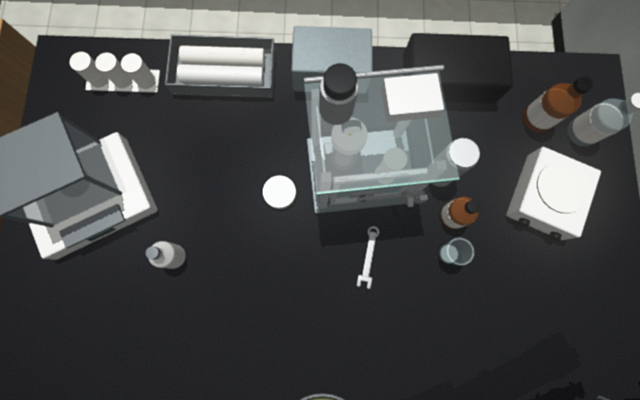

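The whole call was refused because every row needs all seven keys. I'll send it again with them filled in.

```bash
cat > look.py <<'E'
from h import *
from station import *
import sys
np.set_printoptions(precision=3,suppress=True)
def look(tag,cams=("wrist",),g=0,b=0,q=None):
    q=np.load("q.npy") if q is None else q
    o=get_obs();print(o["clock"],"j",o["joint_pos"],"open",round(o["opening"],3),"F",o["ft_force"],"T",o["wrist_torque"],"p",o["ee_pos"],"r",o["tool_rot"])
    D={}
    for n in cams:
        p=D[n]=read_camera(n)
        im=p["frame"][:,:,::-1].copy()
        G=R.from_rotvec([0,0,-g]).as_matrix();B=R.from_rotvec([-b,0,0]).as_matrix();L=np.array([-.469,0,.883])
        P=[G@(np.array([-22,-80,152])+B@np.array(v))+[-90,108,0] for v in (np.array([0,-100,0])+42*L,np.array([0,-100,0])+64*L,np.array([0,-100.,0]),np.array([0,-151.,0]))]+[np.array(v) for v in((-126,-117,164),(-125,-145,315),(-125,145,315))]
        cv2.imwrite(f"pics/{n}{tag}.png",im)
        for i,(u,v) in enumerate(proj(p,rig2w(q,P))):
            if abs(u)<2000 and abs(v)<2000: print(n,i,round(u,1),round(v,1))
            if 0<u<640 and 0<v<400: cv2.circle(im,(int(u),int(v)),4,(0,0,255),1); cv2.putText(im,str(i),(int(u)+5,int(v)),0,.5,(0,255,255),1)
        cv2.imwrite(f"pics/{n}{tag}ov.png",im)
    pickle.dump(D,open(f"d{tag}.pkl","wb"))
    return D
if __name__=="__main__": look(sys.argv[1],sys.argv[2].split(","),*[float(a) for a in sys.argv[3:]])
E
python3 -m creep '[{"x":0.05,"y":0.05,"z":0.12,"ax":0,"ay":0,"az":0,"claw":-1},{"x":0.12,"y":0.14,"z":0.24,"ax":0,"ay":0,"az":0,"claw":-0.5},{"x":0.2,"y":0.24,"z":0.32,"ax":0.005,"ay":-0.02,"az":-0.006,"claw":-0.1},{"x":0.28,"y":0.33,"z":0.35,"ax":0.01,"ay":-0.05,"az":-0.016,"claw":-0.1},{"x":0.36,"y":0.42,"z":0.35,"ax":0.02,"ay":-0.085,"az":-0.027,"claw":-0.1},{"x":0.44,"y":0.51,"z":0.35,"ax":0.028,"ay":-0.12,"az":-0.038,"claw":-0.1},{"x":0.52,"y":0.6,"z":0.35,"ax":0.036,"ay":-0.155,"az":-0.049,"claw":-0.1},{"x":0.6,"y":0.69,"z":0.33,"ax":0.044,"ay":-0.19,"az":-0.06,"claw":-0.1},{"x":0.67,"y":0.78,"z":0.3,"ax":0.044,"ay":-0.19,"az":-0.06,"claw":-0.1},{"x":0.74,"y":0.87,"z":0.27,"ax":0.044,"ay":-0.19,"az":-0.06,"claw":-0.1},{"x":0.8,"y":0.95,"z":0.22,"ax":0.044,"ay":-0.19,"az":-0.06,"claw":-0.1},{"x":0.845,"y":0.995,"z":0.18,"ax":0.044,"ay":-0.19,"az":-0.06,"claw":-0.1},{"x":0.845,"y":0.995,"z":0.18,"ax":0.044,"ay":-0.19,"az":-0.06,"claw":-0.1},{"x":0.845,"y":0.995,"z":0.18,"ax":0.044,"ay":-0.19,"az":-0.06,"claw":-0.1}]' 30
python3 look.py 2 wrist
```

```text
clock: 2.8
ee_pos: [0.5393, -0.1928, 0.2794]
tool_rot: [-2.952, -0.2, -0.932]
ft_force: [0.5, -0.8, 0.4]
opening: 0.553
2.8 j [ 1.025  0.16  -0.564  2.051 -0.548  0.508 -0.524] open 0.553 F [ 0.534 -0.766  0.355] T [-0.12   0.605 -0.012] p [ 0.539 -0.193  0.279] r [-2.952 -0.2   -0.932]
wrist 0 326.1 186.2
wrist 1 326.3 189.3
wrist 2 325.8 181.4
wrist 3 379.6 181.5
wrist 4 375.8 190.7
wrist 5 477.0 78.3
wrist 6 -115.8 77.2
```

View pics/wrist2ov.png

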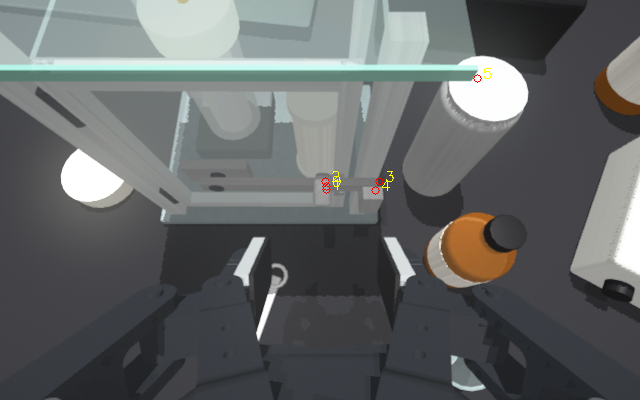

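Run:
```python
from h import *
np.set_printoptions(precision=4,suppress=True)
q=np.load("q.npy"); W=R.from_rotvec([0,0,q[2]]).as_matrix(); corr=W@[-.002,.002,0]; q[:2]+=corr[:2]; np.save("q.npy",q); print(q)
p0=np.array([.201,-.592,.208])+.4*np.array([.845,.995,.18]);R0=R.from_rotvec(np.pi*np.array([.044,-.19,-.06])).as_matrix()@R.from_rotvec([-3.0977,-.5124,.0005]).as_matrix()
for back in (.06,.03,0): print(delta(p0,R0,*lugpose(q,0,0,back=back)))
```

```text
[ 0.7208 -0.0947  0.1351]
[ 0.0829  0.0161 -0.1269  0.      0.0003  0.0004]
[ 0.1256  0.0218 -0.1884  0.      0.0003  0.0004]
[ 0.1682  0.0276 -0.2498  0.      0.0003  0.0004]
```

```bash
python3 -m creep '[{"x":0.03,"y":0.006,"z":-0.04,"ax":0,"ay":0,"az":0,"claw":-0.1},{"x":0.06,"y":0.012,"z":-0.085,"ax":0,"ay":0,"az":0,"claw":-0.1},{"x":0.085,"y":0.016,"z":-0.127,"ax":0,"ay":0,"az":0,"claw":-0.1},{"x":0.105,"y":0.019,"z":-0.16,"ax":0,"ay":0,"az":0,"claw":-0.1},{"x":0.126,"y":0.022,"z":-0.188,"ax":0,"ay":0,"az":0,"claw":-0.1},{"x":0.14,"y":0.024,"z":-0.21,"ax":0,"ay":0,"az":0,"claw":-0.1},{"x":0.154,"y":0.026,"z":-0.23,"ax":0,"ay":0,"az":0,"claw":-0.1},{"x":0.168,"y":0.028,"z":-0.25,"ax":0,"ay":0,"az":0,"claw":-0.1},{"x":0.168,"y":0.028,"z":-0.25,"ax":0,"ay":0,"az":0,"claw":-0.1},{"x":0.168,"y":0.028,"z":-0.25,"ax":0,"ay":0,"az":0,"claw":-0.1}]'
python3 look.py 3 wrist,top
```

```text
clock: 3.85
ee_pos: [0.6064, -0.1825, 0.1796]
tool_rot: [-2.953, -0.197, -0.933]
ft_force: [-0.6, 0.6, 0.1]
opening: 0.55
3.85 j [ 0.838  0.382 -0.537  2.095 -0.515  0.197 -0.571] open 0.55 F [-0.638  0.621  0.069] T [-0.049  0.613  0.002] p [ 0.606 -0.182  0.18 ] r [-2.953 -0.197 -0.933]
wrist 0 326.1 243.6
wrist 1 326.6 257.9
wrist 2 325.5 224.7
wrist 3 409.7 224.6
wrist 4 406.2 243.1
wrist 5 827.7 15.2
wrist 6 -1159.1 14.0
top 0 408.2 198.7
top 1 410.9 201.3
top 2 403.3 193.9
top 3 423.8 191.8
top 4 423.6 196.6
top 5 457.8 179.2
top 6 316.5 193.8
```

View pics/wrist3ov.png

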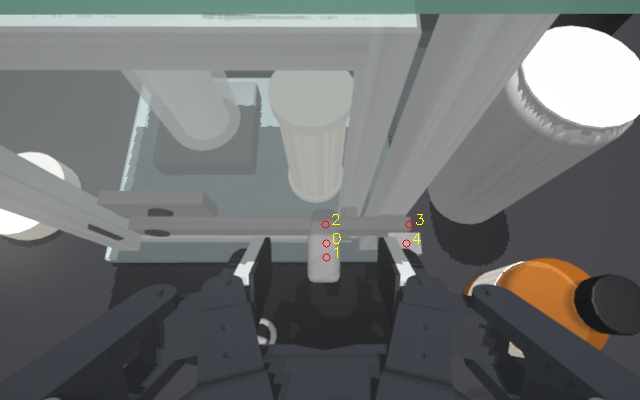

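View pics/top3.png

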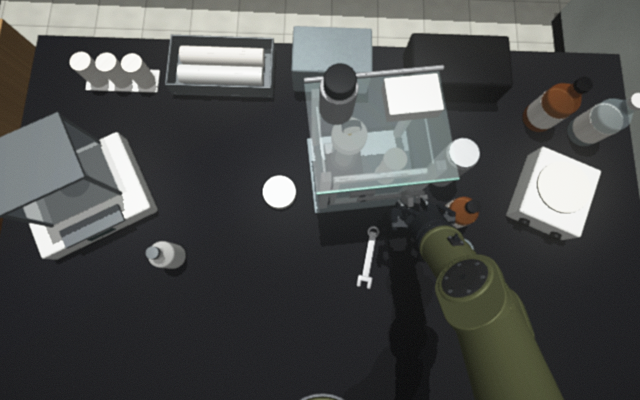

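```bash
cat > cmd.py <<'E'
# commanded pose bookkeeping
from h import *
def start(): return np.array([.201,-.592,.208]), R.from_rotvec([-3.0977,-.5124,.0005]).as_matrix()
LOG=[(.845,.995,.18,.044,-.19,-.06),(.168,.028,-.25,0,0,0)]
def cur(log=LOG):
    p,M=start()
    for r in log: p=p+.4*np.array(r[:3]); M=R.from_rotvec(np.pi*np.array(r[3:])).as_matrix()@M
    return p,M
E
python3 - <<'E'
from cmd import *
E
mv cmd.py pose.py
python3 - <<'E'
from pose import *
np.set_printoptions(precision=4,suppress=True)
q=np.load("q.npy"); W=R.from_rotvec([0,0,q[2]]).as_matrix(); q[:2]+=(W@[-.002,.001,0])[:2]; np.save("q.npy",q); print(q)
for l in (32,30,28): print(delta(*cur(),*lugpose(q,0,0,lean=np.radians(l))))
E
```

```text
[ 0.7187 -0.094   0.1351]
[-0.0063  0.0013 -0.0006 -0.0022  0.0168  0.0004]
[-0.0071  0.0012 -0.0011 -0.0037  0.0278  0.0004]
[-0.0079  0.0011 -0.0016 -0.0052  0.0388  0.0004]
```

```bash
python3 -m creep '[{"x":-0.0035,"y":0.0005,"z":-0.0005,"ax":-0.002,"ay":0.014,"az":0,"claw":-0.1},{"x":-0.007,"y":0.001,"z":-0.001,"ax":-0.004,"ay":0.028,"az":0,"claw":-0.1},{"x":-0.007,"y":0.001,"z":-0.001,"ax":-0.004,"ay":0.028,"az":0,"claw":0.2},{"x":-0.007,"y":0.001,"z":-0.001,"ax":-0.004,"ay":0.028,"az":0,"claw":0.4},{"x":-0.007,"y":0.001,"z":-0.001,"ax":-0.004,"ay":0.028,"az":0,"claw":0.55},{"x":-0.007,"y":0.001,"z":-0.001,"ax":-0.004,"ay":0.028,"az":0,"claw":0.8},{"x":-0.007,"y":0.001,"z":-0.001,"ax":-0.004,"ay":0.028,"az":0,"claw":1},{"x":-0.007,"y":0.001,"z":-0.001,"ax":-0.004,"ay":0.028,"az":0,"claw":1},{"x":-0.007,"y":0.001,"z":-0.001,"ax":-0.004,"ay":0.028,"az":0,"claw":1}]' 25
python3 look.py 4 wrist
```

```text
clock: 4.85
ee_pos: [0.6034, -0.1828, 0.179]
tool_rot: [-2.998, -0.199, -0.802]
ft_force: [0.8, -2.2, -0.3]
opening: 0.155
4.85 j [ 0.643  0.36  -0.313  2.026 -0.418  0.335 -0.698] open 0.155 F [ 0.79  -2.217 -0.349] T [-0.388  0.636 -0.156] p [ 0.603 -0.183  0.179] r [-2.998 -0.199 -0.802]
wrist 0 324.4 243.3
wrist 1 324.7 261.9
wrist 2 324.1 218.4
wrist 3 408.5 218.3
wrist 4 404.6 238.6
wrist 5 864.1 75.7
wrist 6 -1299.9 76.0
```

View pics/wrist4ov.png

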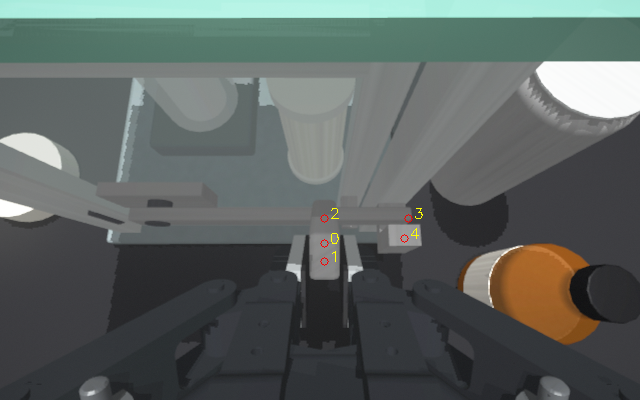

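```bash
python3 -m creep '[{"x":0,"y":0,"z":0,"ax":0,"ay":0,"az":0,"claw":1},{"x":0,"y":0,"z":0,"ax":0,"ay":0,"az":0,"claw":1},{"x":0,"y":0,"z":0,"ax":0,"ay":0,"az":0,"claw":1}]'
python3 - <<'E'
from pose import *
np.set_printoptions(precision=4,suppress=True)
q=np.load("q.npy"); LOG.append((-.007,.001,-.001,-.004,.028,0))
p0,R0=cur(); print(p0)
p1,R1=lugpose(q,0,0,lean=np.radians(30)); off=p0-p1; print(off)
for b in np.arange(.05,.36,.05):
    p,M=lugpose(q,0,b,lean=np.radians(30)); print(round(b,2),delta(p0,R0,p+off,M))
E
```

```text
clock: 5.2
ee_pos: [0.6036, -0.1827, 0.1792]
tool_rot: [-2.998, -0.2, -0.803]
ft_force: [-0.7, -3.3, 0.9]
opening: 0.149
[ 0.6034 -0.1824  0.1796]
[ 0.     -0.0001  0.    ]
0.05 [-0.0005  0.0037  0.0124 -0.0154 -0.0023  0.0004]
0.1 [-0.0011  0.0081  0.0246 -0.0312 -0.0045  0.0004]
0.15 [-0.0018  0.013   0.0366 -0.047  -0.0066  0.0004]
0.2 [-0.0025  0.0185  0.0483 -0.0628 -0.0087  0.0004]
0.25 [-0.0033  0.0246  0.0597 -0.0785 -0.0109  0.0004]
0.3 [-0.0042  0.0312  0.0708 -0.0943 -0.013   0.0004]
0.35 [-0.0052  0.0384  0.0815 -0.1101 -0.0151  0.0004]
```

```bash
python3 -m creep '[{"x":-0.0003,"y":0.0018,"z":0.0062,"ax":-0.0077,"ay":-0.0011,"az":0,"claw":1},{"x":-0.0005,"y":0.0037,"z":0.0124,"ax":-0.0154,"ay":-0.0023,"az":0,"claw":1},{"x":-0.0011,"y":0.0081,"z":0.0246,"ax":-0.0312,"ay":-0.0045,"az":0,"claw":1},{"x":-0.0018,"y":0.013,"z":0.0366,"ax":-0.047,"ay":-0.0066,"az":0,"claw":1},{"x":-0.0025,"y":0.0185,"z":0.0483,"ax":-0.0628,"ay":-0.0087,"az":0,"claw":1},{"x":-0.0033,"y":0.0246,"z":0.0597,"ax":-0.0785,"ay":-0.0109,"az":0,"claw":1},{"x":-0.004,"y":0.031,"z":0.071,"ax":-0.094,"ay":-0.013,"az":0,"claw":1},{"x":-0.005,"y":0.038,"z":0.082,"ax":-0.11,"ay":-0.015,"az":0,"claw":1},{"x":-0.005,"y":0.038,"z":0.082,"ax":-0.11,"ay":-0.015,"az":0,"claw":1},{"x":-0.005,"y":0.038,"z":0.082,"ax":-0.11,"ay":-0.015,"az":0,"claw":1}]'
python3 look.py 5 wrist,top 0 .35
```

```text
clock: 6.2
ee_pos: [0.6012, -0.167, 0.212]
tool_rot: [2.72, 0.31, 0.759]
ft_force: [-1.0, -3.7, 2.0]
opening: 0.156
6.2 j [-0.002  0.256  0.178  2.141  0.584  0.176 -1.735] open 0.156 F [-0.989 -3.749  1.992] T [-0.382  0.378 -0.443] p [ 0.601 -0.167  0.212] r [2.72  0.31  0.759]
wrist 0 325.0 243.6
wrist 1 325.1 262.3
wrist 2 324.9 218.5
wrist 3 409.2 218.4
wrist 4 382.3 248.6
wrist 5 682.9 201.7
top 0 403.1 197.5
top 1 402.7 200.7
top 2 403.8 191.9
top 3 425.8 188.1
top 4 423.4 197.4
top 5 457.5 180.2
top 6 316.2 194.8
```

View pics/wrist5ov.png

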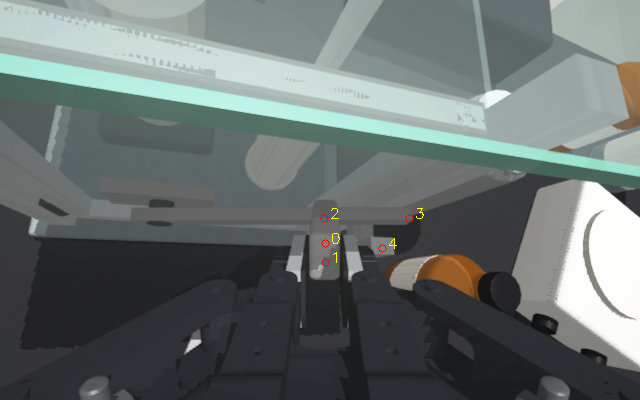

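```bash
cat > traj.py <<'E'
from pose import *
LOG+=[(-.007,.001,-.001,-.004,.028,0),(-.005,.038,.082,-.11,-.015,0)]
def rows(steps,log=LOG,q=np.load("q.npy")):
    p0,R0=cur(log)
    for g,b,l in steps:
        d=delta(p0,R0,*lugpose(q,g,b,lean=np.radians(l))); print(round(g,3),round(b,3),round(l,1),np.round(d,4).tolist())
E
python3 - <<'E'
from traj import *
rows([(g,.35,30-8*g/.5) for g in [0,.02,.05,.09,.14,.2,.26,.32,.38,.44,.5]])
E
```

```text
0 0.35 30.0 [-0.0003, 0.0006, -0.0006, -0.0001, -0.0, 0.0005]
0.02 0.35 29.7 [-0.0088, 0.0013, -0.0006, -0.0003, 0.0016, -0.0065]
0.05 0.35 29.2 [-0.0216, 0.0027, -0.0007, -0.0005, 0.0041, -0.017]
0.09 0.35 28.6 [-0.0385, 0.0052, -0.0009, -0.0008, 0.0075, -0.0309]
0.14 0.35 27.8 [-0.0595, 0.0093, -0.001, -0.0008, 0.0116, -0.0484]
0.2 0.35 26.8 [-0.0844, 0.0156, -0.0012, -0.0007, 0.0167, -0.0693]
0.26 0.35 25.8 [-0.1089, 0.0234, -0.0014, -0.0002, 0.0218, -0.0902]
0.32 0.35 24.9 [-0.1328, 0.0327, -0.0016, 0.0006, 0.0268, -0.1111]
0.38 0.35 23.9 [-0.1562, 0.0434, -0.0018, 0.0017, 0.0319, -0.132]
0.44 0.35 23.0 [-0.1788, 0.0556, -0.002, 0.0031, 0.0369, -0.1529]
0.5 0.35 22.0 [-0.2008, 0.0691, -0.0021, 0.0048, 0.042, -0.1737]
```

```bash
python3 -m creep '[{"x":-0.009,"y":0.001,"z":-0.0006,"ax":0,"ay":0.0016,"az":-0.0065,"claw":1},{"x":-0.0216,"y":0.0027,"z":-0.0007,"ax":-0.0005,"ay":0.004,"az":-0.017,"claw":1},{"x":-0.0385,"y":0.0052,"z":-0.001,"ax":-0.0008,"ay":0.0075,"az":-0.031,"claw":1},{"x":-0.0595,"y":0.0093,"z":-0.001,"ax":-0.0008,"ay":0.0116,"az":-0.0484,"claw":1},{"x":-0.0844,"y":0.0156,"z":-0.0012,"ax":-0.0007,"ay":0.0167,"az":-0.0693,"claw":1},{"x":-0.109,"y":0.0234,"z":-0.0014,"ax":-0.0002,"ay":0.0218,"az":-0.09,"claw":1},{"x":-0.109,"y":0.0234,"z":-0.0014,"ax":-0.0002,"ay":0.0218,"az":-0.09,"claw":1},{"x":-0.109,"y":0.0234,"z":-0.0014,"ax":-0.0002,"ay":0.0218,"az":-0.09,"claw":1}]'
python3 look.py 6 wrist,top .26 .35
```

```text
clock: 7.1
ee_pos: [0.556, -0.1581, 0.2102]
tool_rot: [2.716, -0.062, 0.581]
ft_force: [-2.3, -4.0, 1.6]
opening: 0.158
7.1 j [-0.347  0.26   0.431  2.121  0.62   0.417 -2.095] open 0.158 F [-2.344 -3.997  1.559] T [-0.448  0.44  -0.417] p [ 0.556 -0.158  0.21 ] r [ 2.716 -0.062  0.581]
wrist 0 325.1 239.4
wrist 1 325.1 261.4
wrist 2 325.2 210.0
wrist 3 410.4 210.1
wrist 4 382.4 156.9
wrist 5 657.1 25.6
top 0 398.7 215.6
top 1 397.0 218.4
top 2 401.8 210.6
top 3 424.2 212.5
top 4 423.4 197.4
top 5 457.5 180.2
top 6 316.2 194.8
```

View pics/wrist6ov.png

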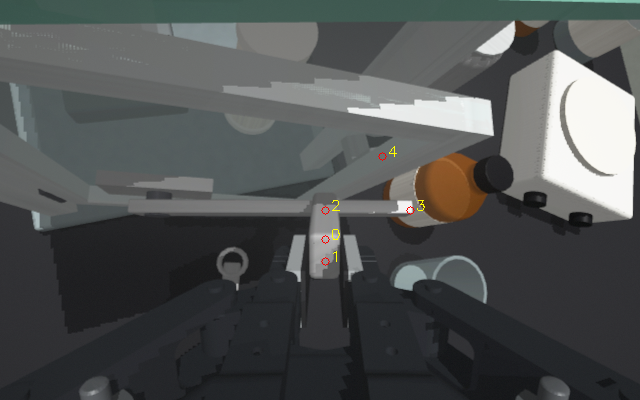

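View pics/top6ov.png

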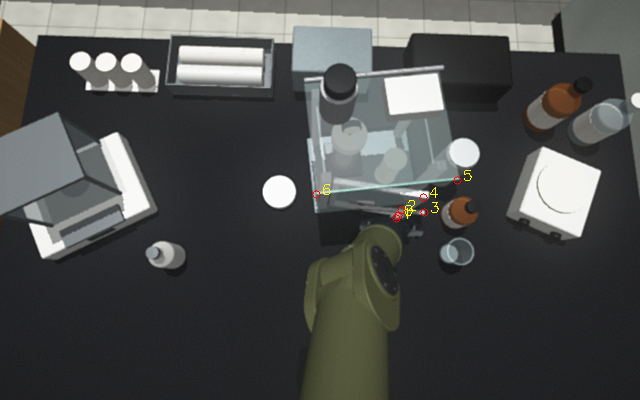

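Run:
```python
from traj import *
LOG.append((-.109,.0234,-.0014,-.0002,.0218,-.09))
rows([(g,.35,26-4*(g-.26)/.24) for g in [.26,.32,.38,.44,.5,.56,.62]])
```

```text
0.26 0.35 26.0 [0.0002, 0.0, 0.0, -0.0001, -0.0009, 0.0001]
0.32 0.35 25.0 [-0.0238, 0.0093, -0.0002, 0.0007, 0.0043, -0.0209]
0.38 0.35 24.0 [-0.0471, 0.02, -0.0004, 0.0018, 0.0094, -0.0419]
0.44 0.35 23.0 [-0.0698, 0.0322, -0.0006, 0.0032, 0.0145, -0.0629]
0.5 0.35 22.0 [-0.0918, 0.0457, -0.0007, 0.0049, 0.0195, -0.0839]
0.56 0.35 21.0 [-0.1128, 0.0605, -0.0009, 0.0069, 0.0244, -0.1049]
0.62 0.35 20.0 [-0.133, 0.0766, -0.0011, 0.0092, 0.0292, -0.1258]
```

```bash
python3 -m creep '[{"x":-0.012,"y":0.0045,"z":-0.0001,"ax":0.0003,"ay":0.002,"az":-0.0105,"claw":1},{"x":-0.0238,"y":0.0093,"z":-0.0002,"ax":0.0007,"ay":0.0043,"az":-0.021,"claw":1},{"x":-0.0471,"y":0.02,"z":-0.0004,"ax":0.0018,"ay":0.0094,"az":-0.042,"claw":1},{"x":-0.07,"y":0.0322,"z":-0.0006,"ax":0.0032,"ay":0.0145,"az":-0.063,"claw":1},{"x":-0.0918,"y":0.0457,"z":-0.0007,"ax":0.0049,"ay":0.0195,"az":-0.084,"claw":1},{"x":-0.0918,"y":0.0457,"z":-0.0007,"ax":0.0049,"ay":0.0195,"az":-0.084,"claw":1}]'
python3 -c "
from station import *;o=get_obs();print(o['joint_pos'].round(3) if hasattr(o['joint_pos'],'round') else o['joint_pos'],o['wrist_torque'])"
python3 - <<'E'
from traj import *
LOG.append((-.109,.0234,-.0014,-.0002,.0218,-.09))
LOG.append((-.0918,.0457,-.0007,.0049,.0195,-.084))
rows([(g,.35,22) for g in [.5,.56,.62,.68,.74,.8]])
E
```

```text
clock: 7.8
ee_pos: [0.5188, -0.1392, 0.2095]
tool_rot: [2.676, -0.404, 0.418]
ft_force: [-3.0, -3.6, 3.1]
opening: 0.155
[-0.468  0.287  0.462  2.055  0.538  0.668 -2.308] [-0.45118669  0.57414176 -0.35543206]
0.5 0.35 22 [0.0, 0.0, -0.0, -0.0, -0.0, 0.0001]
0.56 0.35 22 [-0.0206, 0.0147, -0.0, -0.0, -0.0, -0.019]
0.62 0.35 22 [-0.0403, 0.0306, -0.0, -0.0, -0.0, -0.0381]
0.68 0.35 22 [-0.059, 0.0477, -0.0, -0.0, -0.0, -0.0572]
0.74 0.35 22 [-0.0767, 0.0659, -0.0, -0.0, -0.0, -0.0763]
0.8 0.35 22 [-0.0932, 0.085, -0.0, -0.0, -0.0, -0.0954]
```

```bash
python3 -m creep '[{"x":-0.0103,"y":0.0073,"z":0,"ax":0,"ay":0,"az":-0.0095,"claw":1},{"x":-0.0206,"y":0.0147,"z":0,"ax":0,"ay":0,"az":-0.019,"claw":1},{"x":-0.0403,"y":0.0306,"z":0,"ax":0,"ay":0,"az":-0.038,"claw":1},{"x":-0.059,"y":0.0477,"z":0,"ax":0,"ay":0,"az":-0.057,"claw":1},{"x":-0.0767,"y":0.066,"z":0,"ax":0,"ay":0,"az":-0.0763,"claw":1},{"x":-0.0932,"y":0.085,"z":0,"ax":0,"ay":0,"az":-0.0954,"claw":1},{"x":-0.0932,"y":0.085,"z":0,"ax":0,"ay":0,"az":-0.0954,"claw":1}]'
python3 look.py 7 wrist,top .8 .35
python3 - <<'E'
from traj import *
LOG.append((-.109,.0234,-.0014,-.0002,.0218,-.09))
LOG.append((-.0918,.0457,-.0007,.0049,.0195,-.084))
LOG.append((-.0932,.085,0,0,0,-.0954))
rows([(g,.35-.1*(g-.8)/.3,22) for g in [.8,.86,.92,.98,1.04,1.1]])
E
```

```text
clock: 8.5
ee_pos: [0.4816, -0.1043, 0.2092]
tool_rot: [2.559, -0.788, 0.327]
ft_force: [-2.9, -1.9, 2.5]
opening: 0.148
8.5 j [-0.604  0.325  0.505  2.009  0.466  0.865 -2.602] open 0.148 F [-2.875 -1.88   2.479] T [-0.037  0.449 -0.244] p [ 0.482 -0.104  0.209] r [ 2.559 -0.788  0.327]
wrist 0 325.8 237.9
wrist 1 325.9 262.9
wrist 2 325.7 204.2
wrist 3 411.5 204.3
wrist 4 326.5 -12.8
wrist 5 537.8 -364.6
wrist 6 -1573.1 395.9
top 0 374.9 246.7
top 1 370.9 247.7
top 2 382.1 244.8
top 3 400.4 257.8
top 4 423.4 197.4
top 5 457.5 180.2
top 6 316.2 194.8
0.8 0.35 22 [-0.0, 0.0, -0.0, -0.0001, -0.0, 0.0]
0.86 0.33 22 [-0.0174, 0.018, -0.0043, 0.0048, -0.0041, -0.0191]
0.92 0.31 22 [-0.0336, 0.0371, -0.0086, 0.0095, -0.0085, -0.0382]
0.98 0.29 22 [-0.0488, 0.0574, -0.013, 0.0139, -0.0131, -0.0573]
1.04 0.27 22 [-0.0627, 0.0787, -0.0174, 0.018, -0.0181, -0.0763]
1.1 0.25 22 [-0.0754, 0.101, -0.0219, 0.0219, -0.0233, -0.0954]
```

View pics/wrist7ov.png

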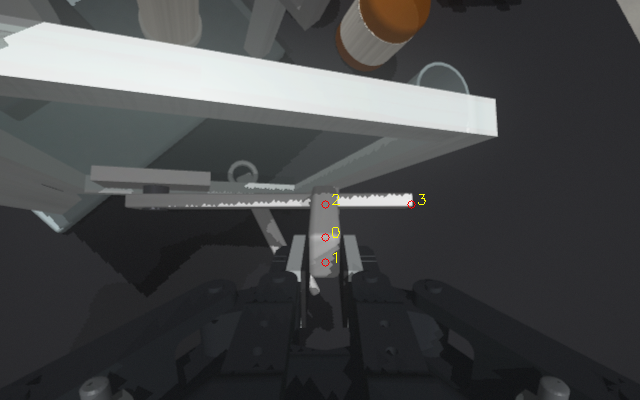

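View pics/top7ov.png

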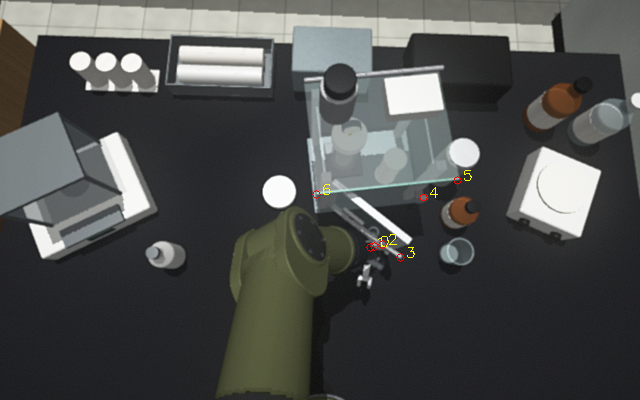

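```bash
python3 -m creep '[{"x":-0.0087,"y":0.009,"z":-0.002,"ax":0.0024,"ay":-0.002,"az":-0.0095,"claw":1},{"x":-0.0174,"y":0.018,"z":-0.0043,"ax":0.0048,"ay":-0.0041,"az":-0.019,"claw":1},{"x":-0.0336,"y":0.037,"z":-0.0086,"ax":0.0095,"ay":-0.0085,"az":-0.038,"claw":1},{"x":-0.0488,"y":0.0574,"z":-0.013,"ax":0.0139,"ay":-0.0131,"az":-0.0573,"claw":1},{"x":-0.0488,"y":0.0574,"z":-0.013,"ax":0.0139,"ay":-0.0131,"az":-0.0573,"claw":1}]'
python3 -c "
from station import *;o=get_obs();print(o['joint_pos'],o['wrist_torque'])"
cat >> traj.py <<'E'
LOG+=[(-.109,.0234,-.0014,-.0002,.0218,-.09),(-.0918,.0457,-.0007,.0049,.0195,-.084),(-.0932,.085,0,0,0,-.0954),(-.0488,.0574,-.013,.0139,-.0131,-.0573)]
E
python3 - <<'E'
from traj import *
rows([(g,.29,22) for g in [.98,1.04,1.1,1.16]])
rows([(g,.29,22+14*(g-.98)/.18) for g in [.98,1.04,1.1,1.16]])
E
```

```text
clock: 9.1
ee_pos: [0.4634, -0.0814, 0.2045]
tool_rot: [2.504, -1.045, 0.313]
ft_force: [1.4, 1.3, -3.7]
opening: 0.154
[-0.64730958  0.32715026  0.52477564  2.00420488  0.39355531  0.90809128
 -2.75902071] [ 0.95611435 -0.04484202  0.23277635]
0.98 0.29 22 [0.0, -0.0, -0.0, -0.0, -0.0, 0.0]
1.04 0.29 22 [-0.0118, 0.023, -0.0, -0.0, -0.0, -0.0191]
1.1 0.29 22 [-0.0223, 0.0466, -0.0, -0.0, -0.0, -0.0382]
1.16 0.29 22 [-0.0313, 0.0708, -0.0, -0.0, -0.0, -0.0572]
0.98 0.29 22.0 [0.0, -0.0, -0.0, -0.0, -0.0, 0.0]
1.04 0.29 26.7 [-0.0103, 0.0215, 0.0009, -0.0191, -0.016, -0.0116]
1.1 0.29 31.3 [-0.0195, 0.0436, 0.0019, -0.0391, -0.0307, -0.0232]
1.16 0.29 36.0 [-0.0274, 0.0663, 0.0031, -0.06, -0.0443, -0.0347]
```

```bash
python3 -m creep '[{"x":-0.006,"y":0.0114,"z":0,"ax":0,"ay":0,"az":-0.0095,"claw":1},{"x":-0.0118,"y":0.023,"z":0,"ax":0,"ay":0,"az":-0.019,"claw":1},{"x":-0.017,"y":0.0346,"z":0,"ax":0,"ay":0,"az":-0.0286,"claw":1},{"x":-0.017,"y":0.0346,"z":0,"ax":0,"ay":0,"az":-0.0286,"claw":1}]'
python3 -c "
from station import *;o=get_obs();print(o['joint_pos'],o['wrist_torque'])"
python3 - <<'E'
from traj import *
LOG.append((-.017,.0346,0,0,0,-.0286))
rows([(g,.29,22) for g in [1.07,1.1,1.13,1.16,1.2,1.25]])
E
```

```text
clock: 9.5
ee_pos: [0.4571, -0.068, 0.2048]
tool_rot: [2.447, -1.153, 0.287]
ft_force: [3.2, 2.4, -6.8]
opening: 0.154
[-0.68617518  0.35048405  0.55196863  1.97634417  0.35024602  0.96073192
 -2.82315081] [ 1.71401128 -0.67596318  0.63085921]
1.07 0.29 22 [-0.0002, 0.0001, -0.0, -0.0, -0.0, -0.0]
1.1 0.29 22 [-0.0053, 0.012, -0.0, -0.0, -0.0, -0.0096]
1.13 0.29 22 [-0.0099, 0.024, -0.0, -0.0, -0.0, -0.0191]
1.16 0.29 22 [-0.0143, 0.0362, -0.0, -0.0, -0.0, -0.0286]
1.2 0.29 22 [-0.0195, 0.0526, -0.0, -0.0, -0.0, -0.0414]
1.25 0.29 22 [-0.025, 0.0734, -0.0, -0.0, -0.0, -0.0573]
```

```bash
python3 look.py 8 wrist,scene 1.07 .29
```

```text
9.5 j [-0.686  0.35   0.552  1.976  0.35   0.961 -2.823] open 0.154 F [ 3.191  2.421 -6.773] T [ 1.714 -0.676  0.631] p [ 0.457 -0.068  0.205] r [ 2.447 -1.153  0.287]
wrist 0 325.9 241.0
wrist 1 326.0 266.1
wrist 2 325.8 207.0
wrist 3 411.3 207.0
wrist 4 267.8 -87.1
wrist 5 381.5 -634.4
wrist 6 -1114.5 353.1
scene 0 312.3 247.4
scene 1 309.0 243.4
scene 2 318.4 254.6
scene 3 315.1 270.4
scene 4 387.7 256.8
scene 5 406.4 253.1
scene 6 320.2 185.5
```

View pics/wrist8ov.png

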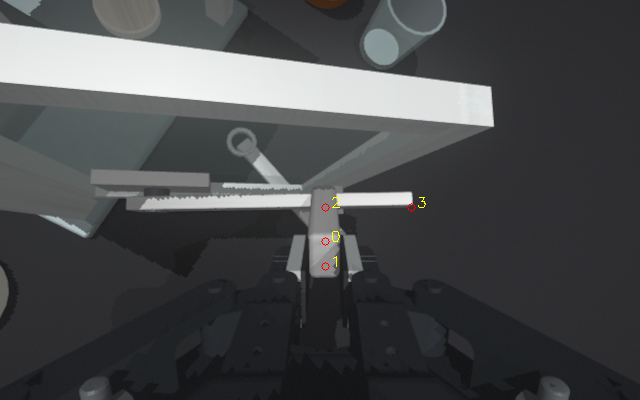

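View pics/scene8ov.png

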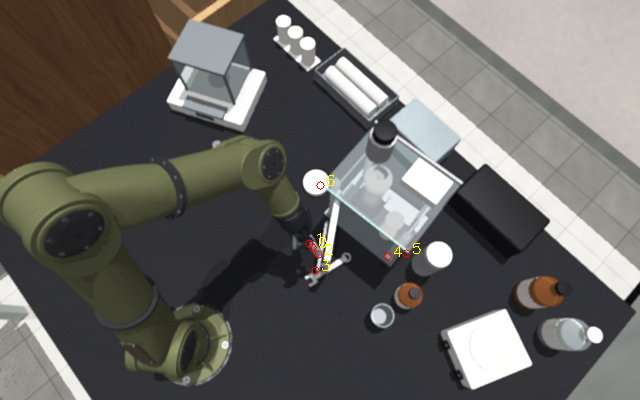

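```bash
python3 -m creep '[{"x":-0.0053,"y":0.012,"z":0,"ax":0,"ay":0,"az":-0.0096,"claw":1},{"x":-0.01,"y":0.024,"z":0,"ax":0,"ay":0,"az":-0.019,"claw":1},{"x":-0.01,"y":0.024,"z":0,"ax":0,"ay":0,"az":-0.019,"claw":1},{"x":-0.01,"y":0.024,"z":0,"ax":0,"ay":0,"az":-0.019,"claw":1}]'
python3 - <<'E'
from station import *
from traj import *
np.set_printoptions(precision=3,suppress=True)
LOG.append((-.017,.0346,0,0,0,-.0286))
LOG.append((-.01,.024,0,0,0,-.019))
o=get_obs();print(o['joint_pos'],o['wrist_torque'])
p,M=cur(); Mm=R.from_rotvec(o["tool_rot"]).as_matrix()
print("lag",p-o["ee_pos"],R.from_matrix(M@Mm.T).as_rotvec())
E
```

```text
clock: 10.0
ee_pos: [0.4535, -0.0589, 0.2049]
tool_rot: [2.409, -1.222, 0.271]
ft_force: [4.7, 3.4, -8.8]
opening: 0.151
[-0.727  0.37   0.597  1.958  0.309  0.988 -2.848] [ 1.924 -0.962  0.789]
lag [-0.    -0.     0.001] [-0.006  0.002  0.001]
```

```bash
cat >> traj.py <<'E'
LOG+=[(-.017,.0346,0,0,0,-.0286),(-.01,.024,0,0,0,-.019)]
E
python3 - <<'E'
from traj import *
rows([(g,.29-.1*(g-1.13)/.2,22) for g in [1.13,1.16,1.19,1.22,1.25,1.28,1.3,1.33]])
E
```

```text
1.13 0.29 22 [0.0001, 0.0, -0.0, -0.0, -0.0, -0.0001]
1.16 0.275 22 [-0.006, 0.0112, -0.0033, 0.0025, -0.0041, -0.0096]
1.19 0.26 22 [-0.0117, 0.0226, -0.0067, 0.0049, -0.0082, -0.0192]
1.22 0.245 22 [-0.017, 0.0342, -0.0101, 0.0072, -0.0124, -0.0287]
1.25 0.23 22 [-0.022, 0.046, -0.0135, 0.0094, -0.0166, -0.0383]
1.28 0.215 22 [-0.0266, 0.0581, -0.0169, 0.0114, -0.021, -0.0478]
1.3 0.205 22 [-0.0294, 0.0663, -0.0192, 0.0127, -0.0239, -0.0542]
1.33 0.19 22 [-0.0333, 0.0787, -0.0227, 0.0146, -0.0284, -0.0637]
```

```bash
python3 -m creep '[{"x":-0.006,"y":0.0112,"z":-0.0033,"ax":0.0025,"ay":-0.0041,"az":-0.0096,"claw":1},{"x":-0.0117,"y":0.0226,"z":-0.0067,"ax":0.0049,"ay":-0.0082,"az":-0.0192,"claw":1},{"x":-0.017,"y":0.0342,"z":-0.01,"ax":0.0072,"ay":-0.0124,"az":-0.0287,"claw":1},{"x":-0.022,"y":0.046,"z":-0.0135,"ax":0.0094,"ay":-0.0166,"az":-0.0383,"claw":1},{"x":-0.022,"y":0.046,"z":-0.0135,"ax":0.0094,"ay":-0.0166,"az":-0.0383,"claw":1},{"x":-0.022,"y":0.046,"z":-0.0135,"ax":0.0094,"ay":-0.0166,"az":-0.0383,"claw":1}]'
cat >> traj.py <<'E'
LOG+=[(-.022,.046,-.0135,.0094,-.0166,-.0383)]
E
cat > lag.py <<'E'
from station import *
from traj import *
np.set_printoptions(precision=3,suppress=True)
o=get_obs();print(o['joint_pos'],o['wrist_torque'])
p,M=cur(); Mm=R.from_rotvec(o["tool_rot"]).as_matrix()
print("lag",p-o["ee_pos"],R.from_matrix(M@Mm.T).as_rotvec())
E
python3 lag.py; python3 look.py 9 wrist 1.25 .23
```

```text
clock: 10.6
ee_pos: [0.4451, -0.0404, 0.1997]
tool_rot: [2.356, -1.398, 0.284]
ft_force: [6.1, 2.1, -9.5]
opening: 0.154
[-0.869  0.404  0.783  1.969  0.184  0.963 -2.87 ] [ 1.824 -1.189  0.841]
lag [-0.    -0.     0.001] [-0.006  0.004  0.   ]
10.6 j [-0.869  0.404  0.783  1.969  0.184  0.963 -2.87 ] open 0.154 F [ 6.109  2.071 -9.499] T [ 1.824 -1.189  0.841] p [ 0.445 -0.04   0.2  ] r [ 2.356 -1.398  0.284]
wrist 0 326.1 242.2
wrist 1 326.0 267.4
wrist 2 326.1 208.1
wrist 3 411.6 208.2
wrist 4 216.0 -131.6
wrist 5 203.2 -852.1
wrist 6 -952.6 307.4
```

View pics/wrist9ov.png

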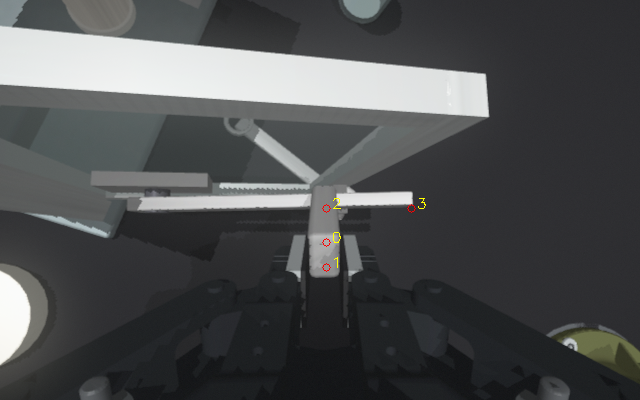

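Run:
```python
from traj import *
rows([(g,b,22) for g,b in [(1.25,.23),(1.28,.225),(1.31,.22),(1.34,.215),(1.37,.21),(1.4,.2),(1.43,.2),(1.46,.2),(1.5,.2)]])
```

```text
1.25 0.23 22 [0.0, 0.0, 0.0, -0.0, -0.0, 0.0]
1.28 0.225 22 [-0.0035, 0.0126, -0.0011, 0.0007, -0.0015, -0.0095]
1.31 0.22 22 [-0.0066, 0.0253, -0.0022, 0.0013, -0.0029, -0.0191]
1.34 0.215 22 [-0.0093, 0.0381, -0.0034, 0.0019, -0.0044, -0.0286]
1.37 0.21 22 [-0.0116, 0.051, -0.0045, 0.0024, -0.0059, -0.0382]
1.4 0.2 22 [-0.0142, 0.0638, -0.0069, 0.0035, -0.0089, -0.0477]
1.43 0.2 22 [-0.0152, 0.077, -0.0069, 0.0034, -0.009, -0.0573]
1.46 0.2 22 [-0.0158, 0.0902, -0.0069, 0.0033, -0.009, -0.0668]
1.5 0.2 22 [-0.016, 0.1079, -0.0069, 0.0031, -0.0091, -0.0796]
```

```bash
python3 -m creep '[{"x":-0.0035,"y":0.0126,"z":-0.0011,"ax":0.0007,"ay":-0.0015,"az":-0.0095,"claw":1},{"x":-0.0066,"y":0.0253,"z":-0.0022,"ax":0.0013,"ay":-0.0029,"az":-0.019,"claw":1},{"x":-0.0093,"y":0.0381,"z":-0.0034,"ax":0.0019,"ay":-0.0044,"az":-0.0286,"claw":1},{"x":-0.0116,"y":0.051,"z":-0.0045,"ax":0.0024,"ay":-0.0059,"az":-0.038,"claw":1},{"x":-0.0142,"y":0.0638,"z":-0.0069,"ax":0.0035,"ay":-0.0089,"az":-0.0477,"claw":1},{"x":-0.0142,"y":0.0638,"z":-0.0069,"ax":0.0035,"ay":-0.0089,"az":-0.0477,"claw":1},{"x":-0.0142,"y":0.0638,"z":-0.0069,"ax":0.0035,"ay":-0.0089,"az":-0.0477,"claw":1}]'
cat >> traj.py <<'E'
LOG+=[(-.0142,.0638,-.0069,.0035,-.0089,-.0477)]
E
python3 lag.py; python3 look.py 10 scene,wrist 1.4 .2
python3 - <<'E'
from traj import *
rows([(g,b,22) for g,b in [(1.4,.2),(1.43,.2),(1.46,.2),(1.49,.2),(1.52,.2),(1.52,.15),(1.52,.1),(1.52,.05)]])
E
```

```text
clock: 11.35
ee_pos: [0.4396, -0.0151, 0.197]
tool_rot: [2.249, -1.583, 0.269]
ft_force: [6.7, 1.5, -9.0]
opening: 0.152
[-0.994  0.488  0.97   1.939  0.021  1.003 -2.874] [ 1.632 -1.402  0.887]
lag [-0.001 -0.     0.001] [-0.006  0.005  0.   ]
11.35 j [-0.994  0.488  0.97   1.939  0.021  1.003 -2.874] open 0.152 F [ 6.677  1.5   -8.96 ] T [ 1.632 -1.402  0.887] p [ 0.44  -0.015  0.197] r [ 2.249 -1.583  0.269]
scene 0 295.6 238.6
scene 1 292.8 234.2
scene 2 300.7 246.7
scene 3 291.7 260.7
scene 4 387.7 256.8
scene 5 406.4 253.1
scene 6 320.2 185.5
wrist 0 326.1 242.5
wrist 1 326.1 267.7
wrist 2 326.2 208.3
wrist 3 411.7 208.4
wrist 4 165.5 -161.1
wrist 5 19.5 -1012.3
wrist 6 -847.1 266.3
1.4 0.2 22 [0.0, -0.0, 0.0, 0.0, -0.0, -0.0]
1.43 0.2 22 [-0.001, 0.0132, 0.0, 0.0, -0.0, -0.0096]
1.46 0.2 22 [-0.0016, 0.0264, 0.0, 0.0, -0.0, -0.0191]
1.49 0.2 22 [-0.0018, 0.0397, 0.0, 0.0, -0.0, -0.0287]
1.52 0.2 22 [-0.0016, 0.0529, 0.0, 0.0, -0.0, -0.0382]
1.52 0.15 22 [-0.007, 0.0519, -0.0117, 0.0039, -0.0155, -0.0382]
1.52 0.1 22 [-0.0118, 0.051, -0.0237, 0.0078, -0.0309, -0.0382]
1.52 0.05 22 [-0.016, 0.0502, -0.0359, 0.0117, -0.0464, -0.0382]
```

View pics/scene10ov.png

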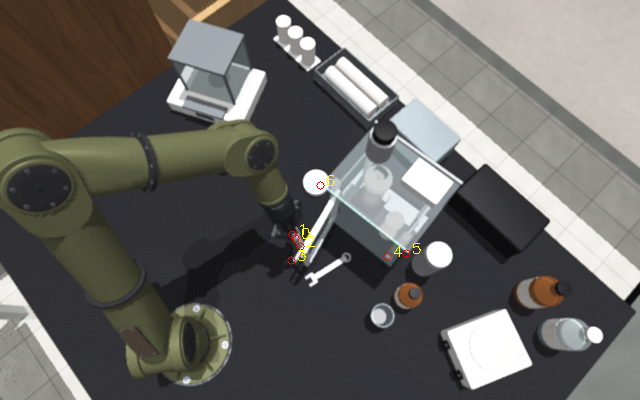

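View pics/wrist10ov.png

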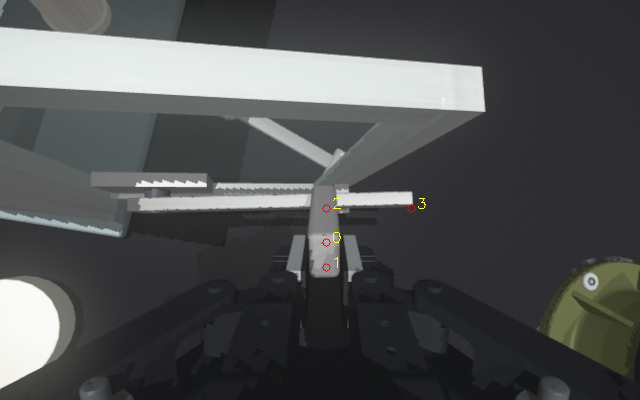

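```bash
python3 -m creep '[{"x":-0.001,"y":0.0132,"z":0,"ax":0,"ay":0,"az":-0.0096,"claw":1},{"x":-0.0016,"y":0.0264,"z":0,"ax":0,"ay":0,"az":-0.0191,"claw":1},{"x":-0.0018,"y":0.0397,"z":0,"ax":0,"ay":0,"az":-0.0287,"claw":1},{"x":-0.0016,"y":0.053,"z":0,"ax":0,"ay":0,"az":-0.0382,"claw":1},{"x":-0.0016,"y":0.053,"z":0,"ax":0,"ay":0,"az":-0.0382,"claw":1},{"x":-0.0016,"y":0.053,"z":0,"ax":0,"ay":0,"az":-0.0382,"claw":1}]'
cat >> traj.py <<'E'
LOG+=[(-.0016,.053,0,0,0,-.0382)]
E
python3 lag.py
python3 - <<'E'
from traj import *
rows([(g,b,22) for g,b in [(1.52,.2),(1.54,.17),(1.56,.13),(1.56,.1),(1.56,.07)]])
E
```

```text
clock: 12.05
ee_pos: [0.439, 0.0059, 0.197]
tool_rot: [2.144, -1.711, 0.235]
ft_force: [7.3, 1.7, -9.0]
opening: 0.147
[-1.04   0.571  1.075  1.887 -0.099  1.084 -2.875] [ 1.444 -1.537  0.9  ]
lag [-0.001  0.     0.001] [-0.005  0.005  0.001]
1.52 0.2 22 [-0.0, -0.0001, 0.0, 0.0, -0.0, -0.0]
1.54 0.17 22 [-0.003, 0.0082, -0.007, 0.0017, -0.0094, -0.0064]
1.56 0.13 22 [-0.0066, 0.0165, -0.0164, 0.0037, -0.022, -0.0128]
1.56 0.1 22 [-0.0094, 0.016, -0.0237, 0.0053, -0.0314, -0.0127]
1.56 0.07 22 [-0.0121, 0.0157, -0.031, 0.0069, -0.0408, -0.0127]
```

```bash
python3 -m creep '[{"x":-0.003,"y":0.0082,"z":-0.007,"ax":0.0017,"ay":-0.0094,"az":-0.0064,"claw":1},{"x":-0.005,"y":0.0125,"z":-0.012,"ax":0.0027,"ay":-0.016,"az":-0.0096,"claw":1},{"x":-0.0066,"y":0.0165,"z":-0.0164,"ax":0.0037,"ay":-0.022,"az":-0.0128,"claw":1},{"x":-0.0094,"y":0.016,"z":-0.0237,"ax":0.0053,"ay":-0.0314,"az":-0.0127,"claw":1},{"x":-0.0094,"y":0.016,"z":-0.0237,"ax":0.0053,"ay":-0.0314,"az":-0.0127,"claw":1},{"x":-0.0094,"y":0.016,"z":-0.0237,"ax":0.0053,"ay":-0.0314,"az":-0.0127,"claw":1}]'
cat >> traj.py <<'E'
LOG+=[(-.0094,.016,-.0237,.0053,-.0314,-.0127)]
E
python3 lag.py
python3 look.py 11 wrist 1.56 .1
```

```text
clock: 12.65
ee_pos: [0.4356, 0.0123, 0.1879]
tool_rot: [2.141, -1.814, 0.323]
ft_force: [8.5, 1.5, -9.6]
opening: 0.151
[-1.138  0.582  1.192  1.966 -0.177  0.98  -2.876] [ 1.274 -1.659  1.02 ]
lag [-0.001  0.     0.001] [-0.005  0.006 -0.001]
12.65 j [-1.138  0.582  1.192  1.966 -0.177  0.98  -2.876] open 0.151 F [ 8.463  1.468 -9.603] T [ 1.274 -1.659  1.02 ] p [0.436 0.012 0.188] r [ 2.141 -1.814  0.323]
wrist 0 326.4 242.8
wrist 1 326.3 268.1
wrist 2 326.5 208.6
wrist 3 411.9 208.7
wrist 4 108.0 -177.9
wrist 5 -257.6 -1130.8
wrist 6 -809.7 219.8
```

View pics/wrist11ov.png

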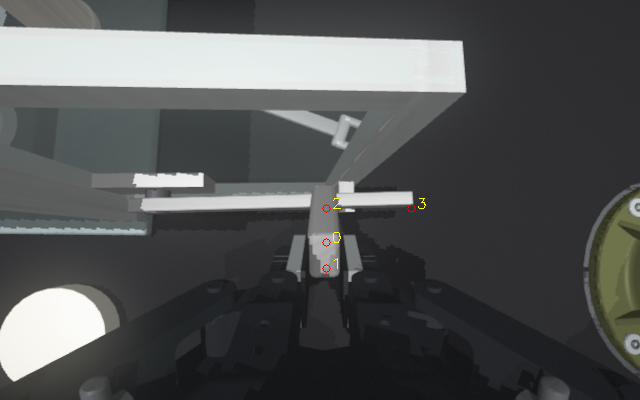

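```bash
python3 -m creep '[{"x":0,"y":0,"z":0,"ax":0,"ay":0,"az":0,"claw":0.6},{"x":0,"y":0,"z":0,"ax":0,"ay":0,"az":0,"claw":0.5},{"x":0,"y":0,"z":0,"ax":0,"ay":0,"az":0,"claw":0.4},{"x":0,"y":0,"z":0,"ax":0,"ay":0,"az":0,"claw":0.25},{"x":0,"y":0,"z":0,"ax":0,"ay":0,"az":0,"claw":0.1},{"x":0,"y":0,"z":0,"ax":0,"ay":0,"az":0,"claw":0.1}]'
python3 look.py 12 wrist,top 1.56 0
python3 lag.py
python3 - <<'E'
from traj import *
z=cur()[1][:,2]; print(z, -z*.1/.4)
E
```

```text
clock: 13.3
ee_pos: [0.4336, 0.0119, 0.1875]
tool_rot: [2.138, -1.815, 0.318]
ft_force: [-0.4, -0.2, 0.8]
opening: 0.453
13.3 j [-1.138  0.582  1.193  1.968 -0.177  0.982 -2.877] open 0.453 F [-0.429 -0.172  0.813] T [ 0.45  -0.037 -0.04 ] p [0.434 0.012 0.187] r [ 2.138 -1.815  0.318]
wrist 0 328.8 242.7
wrist 1 333.6 266.4
wrist 2 322.2 209.9
wrist 3 401.7 210.5
wrist 4 102.6 -179.7
wrist 5 -277.6 -1152.1
wrist 6 -856.4 223.3
top 0 321.3 269.4
top 1 316.9 269.8
top 2 329.3 268.8
top 3 332.0 290.9
top 4 423.4 197.4
top 5 457.5 180.2
top 6 316.2 194.8
[-1.138  0.582  1.192  1.968 -0.177  0.982 -2.877] [ 0.415 -0.018  0.003]
lag [0.001 0.    0.001] [-0.005  0.003  0.002]
[-0.03711744 -0.38408627 -0.92255083] [0.00927936 0.09602157 0.23063771]
```

View pics/wrist12ov.png

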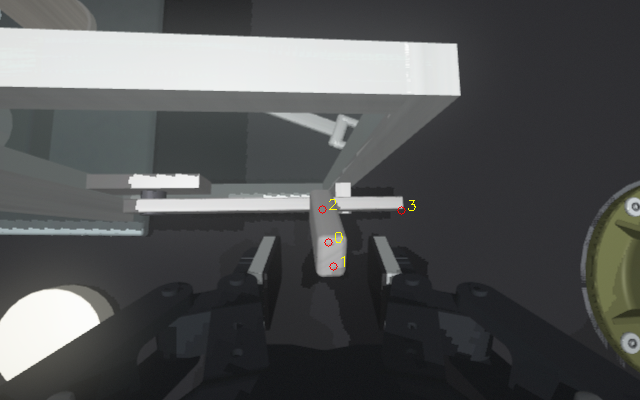

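View pics/top12ov.png

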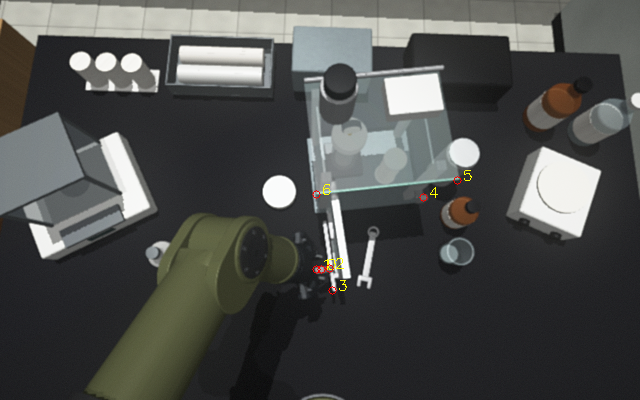

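```bash
python3 -m creep '[{"x":0.001,"y":0.012,"z":0.029,"ax":0,"ay":0,"az":0,"claw":0.1},{"x":0.002,"y":0.024,"z":0.058,"ax":0,"ay":0,"az":0,"claw":0.1},{"x":0.004,"y":0.048,"z":0.115,"ax":0,"ay":0,"az":0,"claw":0.1},{"x":0.006,"y":0.072,"z":0.173,"ax":0,"ay":0,"az":0,"claw":0.1},{"x":0.008,"y":0.1,"z":0.24,"ax":0,"ay":0,"az":0,"claw":0.1},{"x":0.01,"y":0.12,"z":0.29,"ax":0,"ay":0,"az":0,"claw":0.1},{"x":0.01,"y":0.12,"z":0.29,"ax":0,"ay":0,"az":0,"claw":0.1},{"x":0.01,"y":0.12,"z":0.29,"ax":0,"ay":0,"az":0,"claw":0.1}]'
python3 look.py 13 wrist,top,scene 1.56 0
```

```text
clock: 14.2
ee_pos: [0.4431, 0.0576, 0.3011]
tool_rot: [2.143, -1.808, 0.308]
ft_force: [-1.9, -0.6, 0.2]
opening: 0.45
14.2 j [-1.27   0.549  1.346  1.716 -0.151  1.319 -2.887] open 0.45 F [-1.935 -0.626  0.221] T [ 0.433 -0.051  0.01 ] p [0.443 0.058 0.301] r [ 2.143 -1.808  0.308]
wrist 0 332.1 188.5
wrist 1 335.2 197.9
wrist 2 327.3 173.5
wrist 3 378.7 174.7
wrist 4 185.6 -80.7
wrist 5 105.9 -375.6
wrist 6 49.4 135.5
top 0 321.3 269.4
top 1 316.9 269.8
top 2 329.3 268.8
top 3 332.0 290.9
top 4 423.4 197.4
top 5 457.5 180.2
top 6 316.2 194.8
scene 0 287.7 235.5
scene 1 284.5 231.7
scene 2 293.6 242.3
scene 3 282.6 255.2
scene 4 387.7 256.8
scene 5 406.4 253.1
scene 6 320.2 185.5
```

View pics/wrist13ov.png

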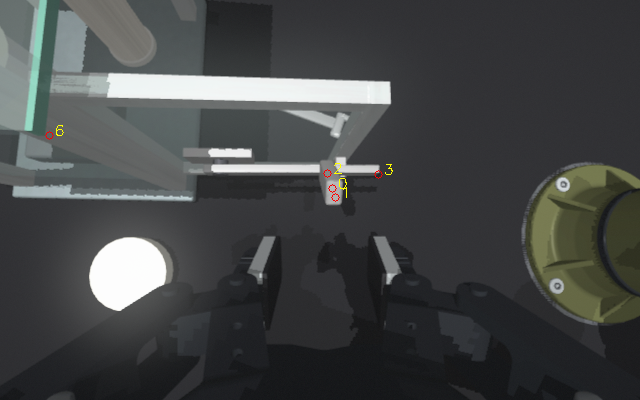

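View pics/top13ov.png

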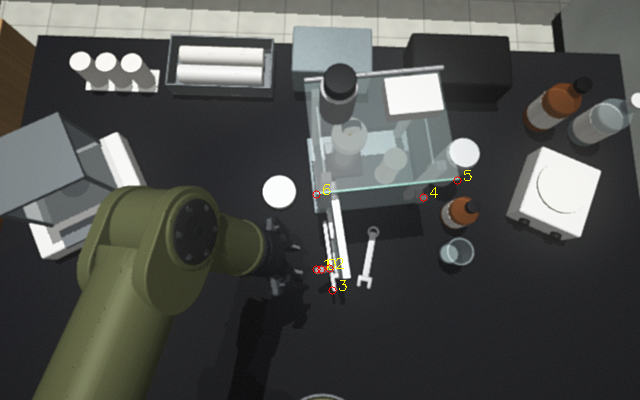

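View pics/scene13ov.png

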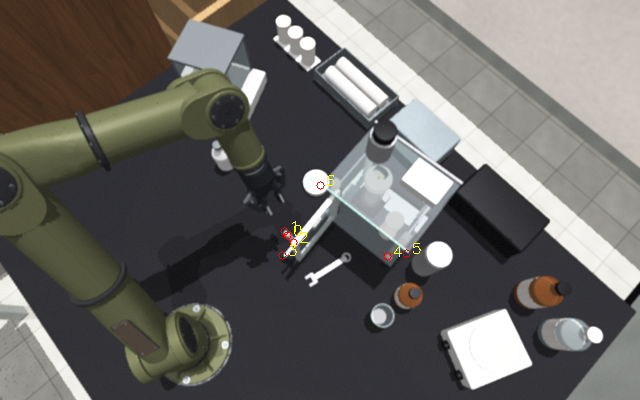

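```bash
python3 -m creep '[{"x":0,"y":0.01,"z":0.01,"ax":0,"ay":0,"az":0.02,"claw":0.1},{"x":0,"y":0.02,"z":0.02,"ax":0,"ay":0,"az":0.05,"claw":0.1},{"x":0,"y":0.03,"z":0.03,"ax":0,"ay":0,"az":0.08,"claw":0.1},{"x":0,"y":0.03,"z":0.03,"ax":0,"ay":0,"az":0.11,"claw":0.1},{"x":0,"y":0.03,"z":0.03,"ax":0,"ay":0,"az":0.11,"claw":0.1},{"x":0,"y":0.03,"z":0.03,"ax":0,"ay":0,"az":0.11,"claw":0.1}]'
python3 look.py 14 wrist,top 1.56 0
python3 - <<'E'
from h import *
np.set_printoptions(precision=3,suppress=True)
q=np.load("q.npy")
import pickle
D=pickle.load(open("d13.pkl","rb"))
for g in(1.45,1.5,1.55,1.6):
    # rim outer(top) edges z=285, off=+7/-7, d=205; hinge end d=20
    P=[gatept(g,7,205,285),gatept(g,-7,205,285),gatept(g,7,100,285),gatept(g,-7,100,285),gatept(g,22,231,152),gatept(g,22,80,152)]
    print(g,proj(D["wrist"],rig2w(q,P)).round(0).tolist(),proj(D["top"],rig2w(q,P[:2])).round(0).tolist())
E
```

```text
clock: 14.95
ee_pos: [0.4429, 0.0702, 0.3134]
tool_rot: [2.451, -1.43, 0.386]
ft_force: [-1.1, -0.4, 0.7]
opening: 0.451
14.95 j [-1.421  0.426  1.332  1.783 -0.031  1.204 -2.739] open 0.451 F [-1.06  -0.357  0.745] T [ 0.367  0.054 -0.022] p [0.443 0.07  0.313] r [ 2.451 -1.43   0.386]
wrist 0 350.4 187.7
wrist 1 350.5 195.9
wrist 2 350.3 174.7
wrist 3 396.7 192.4
wrist 4 304.9 -89.4
wrist 5 330.6 -347.9
wrist 6 134.3 46.7
top 0 321.3 269.4
top 1 316.9 269.8
top 2 329.3 268.8
top 3 332.0 290.9
top 4 423.4 197.4
top 5 457.5 180.2
top 6 316.2 194.8
1.45 [[392.0, 75.0], [389.0, 53.0], [215.0, 84.0], [213.0, 61.0], [379.0, 149.0], [224.0, 162.0]] [[352.0, 277.0], [359.0, 275.0]]
1.5 [[393.0, 91.0], [392.0, 69.0], [215.0, 93.0], [215.0, 69.0], [379.0, 161.0], [223.0, 166.0]] [[347.0, 278.0], [354.0, 277.0]]
1.55 [[394.0, 107.0], [393.0, 85.0], [214.0, 101.0], [215.0, 78.0], [379.0, 172.0], [222.0, 170.0]] [[342.0, 279.0], [349.0, 278.0]]
1.6 [[393.0, 124.0], [394.0, 101.0], [213.0, 109.0], [215.0, 86.0], [378.0, 184.0], [221.0, 174.0]] [[337.0, 279.0], [344.0, 278.0]]
```

View pics/wrist14ov.png

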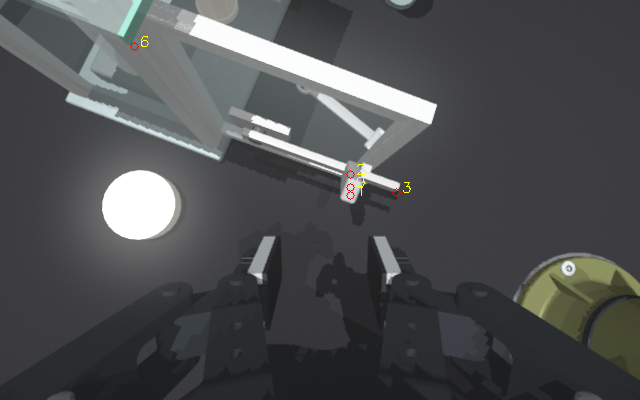

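Run:
```python
from station import *
import pickle,cv2,numpy as np
a=pickle.load(open("d0.pkl","rb"))["top"]["frame"].astype(int);b=pickle.load(open("d14.pkl","rb"))["top"]["frame"].astype(int)
d=abs(a-b).max(2)
for n,(x0,x1,y0,y1) in dict(dish=(262,296,175,209),wrench=(358,382,226,290),beaker=(437,476,236,268),amber=(440,482,195,230),flask=(445,482,138,172),cart=(375,410,145,180)).items(): print(n,d[y0:y1,x0:x1].mean().round(1),np.percentile(d[y0:y1,x0:x1],95))
print(get_obs()["clock"],close_job())
```

```text
dish 2.1 6.0
wrench 4.5 9.0
beaker 3.6 7.0
amber 3.3 6.0
flask 3.9 7.0
cart 11.5 43.0
the job is handed in; nothing more can be done
15.05 None
```

The gate stands open at about 1.54 rad, close to square with the stand, and the latch bar has dropped back level. I handed the job in at 15 s of the 48 s allowed.

**How it went:** I pinched the thumb lug with the tool leaning 30°. I raised the bar to about 0.35 rad, clear of the catch, and only then swung the gate out while holding the lug. From mid-swing I eased the bar down to about 0.1 rad, then opened the fingers and drew the hand back clear.

**Last checks:**
- **Gate and bar:** with the hand withdrawn, the wrist picture matched a gate angle of about 1.54 rad and a level bar.
- **Forces:** readings at the steps were at most about 10 N, and near zero after letting go. I think the 10 N came from small misalignment of the grip during the swing.
- **Other things on the bench:** in the before-and-after top pictures the dish, wrench, beaker, amber bottle and flask were unchanged. The wash bottle was hidden from the top camera at the end, but the scene picture showed it in the same place.

**Didn't check out cleanly:**
- **Cartridge:** the patch around it differed more between the two pictures (mean 11.5 grey levels, against 2 to 4.5 for the others). I put this down to the gate rim having moved out of that view; nothing went near the cartridge, but I did not confirm it separately.
- **Joint limits:** joints 3, 6 and 7 came within 0.01 rad of their limits, without passing them in any reading I took.
- **Refused call:** my first move call was rejected for missing keys. It moved nothing.

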